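# Square up display panels against the bonding rail and back them with iron weights

## Task

First clear the open tin of screws out from in front of the rail: slide it over the counter, without lifting or tipping it, onto the centre of the empty ring painted at the side. Then push every display panel away from you, at its two ends, until its whole long edge lies flush along the rail, without picking any panel up; and once all of them lie flush, slide one iron weight, never lifted, up close behind the middle of each panel, so that none can creep back. Leave the tape rolls, the clamp and the screwdriver beside the work where they are.

Things in the scene. Friction and masses are not known exactly. Their poses are not given: they have to be found in the camera images.
- jig: straight dark steel angle rail screwed to the counter, 540 long, upright leg 24 high and 6 thick. Origin on the counter at the middle of the front face (the face toward the robot); x points away from the robot, at right angles to that face; y runs along the rail; z up. Things to be aligned lie on its -x side
- startring: thin black painted ring on the counter close in front of the rail, 77 across outside, flat; the parts tin stands on it at the start. Origin at its centre
- parkring: second, identical black painted ring, 77 across outside, out at the left or right side of the counter, empty at the start. Origin at its centre: the tin's parking place
- stand: thin flat brown cardboard mat, 250 (its x) by 85, at the side opposite the parking ring; the iron weights start on it in a row along x, 78 apart. Nothing stops them sliding off its edge. Origin at its centre
- tin_c (a point): round open aluminium tin of screws, 56 outside diameter, 45 high, about 0.25 kg, on a smooth felt sole that slides easily (friction about 0.3); point on its axis half-way up (22.5 above the counter)
- strip1_c (a point): narrow bar-shaped display panel: flat bar 140 long (its y), 40 wide (its x), 14 high, aluminium tray with a glossy black top, about 0.15 kg. Point at its centre, 7 above the counter when it lies flat; its x axis points roughly toward the rail. Flush against the rail the point is 20 in front of the rail's face. May be absent (None)
- weight1_knob (a point): cast iron weight: disc foot 68 diameter and 22 high with an upright cylindrical knob, 20 diameter, on top, 66 high in all, about 0.7 kg, on a felt sole that slides easily (friction about 0.3). Point on its axis in the knob, 47 above the counter. Touching a panel's back edge, the axis is 54 from the panel's centre line
- strip2_c (a point): narrow bar-shaped display panel: flat bar 140 long (its y), 40 wide (its x), 14 high, aluminium tray with a glossy black top, about 0.15 kg. Point at its centre, 7 above the counter when it lies flat; its x axis points roughly toward the rail. Flush against the rail the point is 20 in front of the rail's face. May be absent (None)
- weight2_knob (a point): cast iron weight: disc foot 68 diameter and 22 high with an upright cylindrical knob, 20 diameter, on top, 66 high in all, about 0.7 kg, on a felt sole that slides easily (friction about 0.3). Point on its axis in the knob, 47 above the counter. Touching a panel's back edge, the axis is 54 from the panel's centre line
- strip3_c (a point): narrow bar-shaped display panel: flat bar 140 long (its y), 40 wide (its x), 14 high, aluminium tray with a glossy black top, about 0.15 kg. Point at its centre, 7 above the counter when it lies flat; its x axis points roughly toward the rail. Flush against the rail the point is 20 in front of the rail's face. May be absent (None)
- weight3_knob (a point): cast iron weight: disc foot 68 diameter and 22 high with an upright cylindrical knob, 20 diameter, on top, 66 high in all, about 0.7 kg, on a felt sole that slides easily (friction about 0.3). Point on its axis in the knob, 47 above the counter. Touching a panel's back edge, the axis is 54 from the panel's centre line
- clamp1: orange plastic spring clamp lying flat, 100 by 50, 20 high; bystander, to be left alone. Origin under its centre
- driver: screwdriver 130 long, lying; bystander, to be left alone
- tape: amber tape roll lying flat, 70 diameter, 18 high; bystander, to be left alone. Origin under its centre
- tape2: paper tape roll lying flat, 60 diameter, 12 high; bystander, to be left alone. Origin under its centre

How it is judged:
By the outcome, as a careful person would: the job done as asked, in the order asked, and still so for the second after the job is handed in, with the robot touching nothing.
Of strip1, strip2, strip3 only 2 to 3 are there at a start; the rules pass over those that are not, and their reading is None.
At some moment in a run one of strip1, strip2, strip3, weight1, weight2, weight3 may be knocked a few centimetres aside while the robot is not near it.
Once in a run the grip may slacken for a moment while it holds something.
It also fails if it takes over 210 s, if anything falls off the work surface, if the arm or the gripper's body presses on something with over 40 N, if the wrist force passes 120 N, or if a joint passes its speed limit or range.

## Robot

A 6-joint arm with a two-finger parallel gripper is mounted at the origin on the work surface. World frame = base frame: x ahead of the robot, y to its left, z up, the work surface at z = 0. Lengths are in mm, angles in degrees, forces in N, time in s.
With the tool pointing down it reaches from about 300 to 850 mm from the base axis. Payload 4.2 kg.
Tool frame: the origin (TCP) lies on the centre line of the jaws, within the pads' length; the fingertips stand 14 mm ahead of it and the grasp point (between the pads) lies 5 mm behind it; x points along the fingers, y is the direction in which the jaws open and shut, and the axes are right-handed (so a half turn about x gives the same grasp; the last joint's range is limited). The gripper opens to 91 mm and grips with 3 to 60 N. Pads are 32 mm wide; open, the fingers measure 118 mm over their backs; the gripper's body (76 mm by 178 mm) begins 60 mm behind the grasp point.
Start: joints at [66.578, 18.312, 89.639, -0, 72.044, -1.146], TCP at [217.974, 532.101, 205.076] pointing down, gripper open.
Joint ranges: [-177.97, 177.97], [-48.28, 115.42], [12.27, 149.76], [-77.06, 257.06], [2.81, 150.46], [-146.56, 146.56]. Speed limits (degrees/s): [147.25, 147.25, 180, 180, 180, 180].

## Interface

Orientations are given as [roll, pitch, yaw] about the fixed x, y, z axes, in that order (R = Rz(yaw) Ry(pitch) Rx(roll)).
In Python, from workcell import readout, optics, env gives the robot as it stands.
- The arm moves only by the shell command python3 -m creep 'ROWS' [OPENING] [FORCE]. ROWS is JSON, a list of rows, each an object with "translation": the shift along the world's x, y, z in cm, a list of three; "delta_rot": the turn, a rotation vector about the world's x, y, z in rad, a list of three. In form: [{"translation": [dx, dy, dz], "delta_rot": [rx, ry, rz]}, ...]. A call has 1 to 5 rows; each row shifts and turns the commanded pose from where the row before left it; what a row does not reach is not made up. A row lasts 1/12 s, in which the tool goes at most 41.7 mm and 7.16 degrees, less where a joint would pass 70% of its speed; a pose out of reach is approached as far as the arm can. A call with a gripper value outside its range is refused whole. OPENING is the gripper's target within -1 to 1 (fully open at 1, half-way at 0, shut at -1), set as the call begins (- or left out, the last holds). The fingers move at their own pace and stop on an object; FORCE is the grip in N (left out, the last holds). Time passes only in rows, so rows that do not move let the fingers close. It gives the time, the measured TCP pose, the force and the opening at its end, in the units of the state.
- readout.state(): the state, without advancing time (a new reading comes with each control period).
- optics.grab_frame(name): name is "side" or "top"; returns (picture, depth): 480x640x3 uint8, red, green, blue; 480x640 float32, mm along the optical axis (not along the pixel's ray), 0 where there is no reading.
- optics.camera_params(name): a dict with "mtx" (3x3 intrinsics, pixels), "R" (3x3) and "t" (3): a world point X has camera coordinates R X + t. Camera axes: x right, y down, z forward; pixel columns grow to the right and rows downward; lengths in mm; the calibration is good to about 2 mm. A picture is of the moment at which its call begins. camera_params takes no time and is no camera call.
- env.job_done(): hands the job in, once; it reports no verdict.
The state is a dict: "time_s": time; "qpos": joint angles; "qvel": joint speeds; "effort": joint torques, N m; "ee_pos": TCP position; "ee_rot": TCP orientation; "force": force on the tool from outside, world axes, zero at the start; "torque": the same for the moment, N m; "gripper_width": finger opening in mm.
Only numpy, scipy, OpenCV 4.12 (cv2) and the standard library are available. Lean on these libraries where they do the work, as an engineer would, in place of code of your own. Each camera call takes 0.05 s, during which the arm holds its last target.

## Working session

There is one attempt and no reset: what is moved stays moved. The work goes in short steps, Python scripts to look and compute and a shell command to move; the robot and the scene stay as the last step left them, time stands still between calls to the robot, and variables do not carry over. Pictures are saved under pics/ and viewed, and the job is handed in when it is done.

```bash
ls; mkdir -p pics; cat > look.py <<'E'
import sys,cv2
from workcell import optics
for n in ("top","side"):
    p,d=optics.grab_frame(n)
    cv2.imwrite(f"pics/{n}_{sys.argv[1]}.png",p[:,:,::-1])
    import numpy as np
    np.save(f"/tmp/{n}_d.npy",d); np.save(f"/tmp/{n}_p.npy",p)
E
python3 look.py 0; python3 - <<'E'
from workcell import readout,optics
print(readout.state())
for n in("top","side"):print(optics.camera_params(n))
E
```

```text
pics
{'time_s': 0.1, 'qpos': array([ 6.65773793e+01,  1.83474971e+01,  8.97002141e+01, -1.76011199e-03,
        7.20434017e+01, -1.14690800e+00]), 'qvel': array([ 0.10333655, -0.10848264, -0.2645454 ,  0.02205631,  0.04424848,
        0.07978712]), 'effort': array([ 4.94791152e-05, -4.13334703e+01, -2.32506949e+01,  7.30979349e-02,
        4.21949546e-02, -4.46025365e-05]), 'ee_pos': array([217.79247127, 531.64878922, 204.30377686]), 'ee_rot': array([ -90.09464834,   89.9088717 , -112.36981711]), 'force': array([ 0.01656156, -0.31241765,  0.56704966]), 'torque': array([-0.04299144,  0.02307543,  0.0128377 ]), 'gripper_width': 90.9777117146931}
{'mtx': array([[542.6780925 ,   0.        , 312.27883514],
       [  0.        , 542.6780925 , 236.27011644],
       [  0.        ,   0.        ,   1.        ]]), 'R': array([[-1.77799441e-02, -9.99841905e-01,  1.97114025e-04],
       [-9.94010458e-01,  1.76549830e-02, -1.07849478e-01],
       [ 1.07828948e-01, -2.11349110e-03, -9.94167215e-01]]), 't': array([  17.5987641 ,  521.82606701, 1165.7215005 ])}
{'mtx': array([[604.92730911,   0.        , 319.15883357],
       [  0.        , 604.92730911, 247.15244478],
       [  0.        ,   0.        ,   1.        ]]), 'R': array([[ 0.94993894, -0.3124012 ,  0.00463558],
       [-0.20656973, -0.63912327, -0.74084438],
       [ 0.23440339,  0.70279936, -0.67166071]]), 't': array([-524.7727185 ,  161.40216642, 1401.47938886])}
```

View pics/top_0.png

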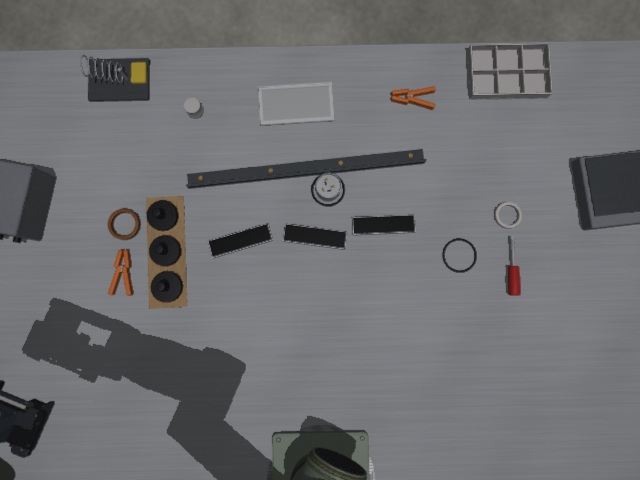

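View pics/side_0.png

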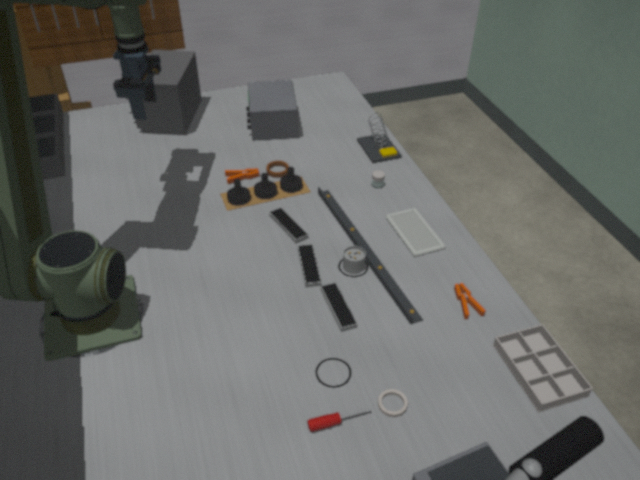

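The top picture shows three black panels at (240,240), (315,236) and (384,225), and the tin at (328,188) in front of the rail. The empty ring is at (459,255) on the right, and the mat with three weights is at (165,250) on the left. Bystanders are the tape at (124,224), clamp at (121,273), paper tape at (508,215) and screwdriver at (513,270).

```bash
cat > h.py <<'E'
import numpy as np,cv2
from workcell import optics,readout
def ray(n,uv,z):
    c=optics.camera_params(n);uv=np.atleast_2d(np.array(uv,float))
    d=(np.linalg.inv(c["mtx"])@np.c_[uv,np.ones(len(uv))].T)
    R=c["R"];o=-R.T@c["t"];w=(R.T@d).T
    return o+w*((z-o[2])/w[:,2])[:,None]
def proj(n,X):
    c=optics.camera_params(n);q=c["mtx"]@(c["R"]@np.array(X,float)+c["t"]);return q[:2]/q[2]
def cnts(m,lo,hi):
    c,_=cv2.findContours(m.astype(np.uint8),cv2.RETR_EXTERNAL,cv2.CHAIN_APPROX_NONE)
    return [k for k in c if lo<cv2.contourArea(k)<hi]
def roi(m,x0,y0,x1,y1):
    o=np.zeros_like(m);o[y0:y1,x0:x1]=m[y0:y1,x0:x1];return o
def rectw(k,z):
    W=ray("top",k[:,0,:],z)[:,:2].astype(np.float32)
    (c,s,a)=cv2.minAreaRect(W)
    b=cv2.boxPoints((c,s,a));e=b[1]-b[0];f=b[2]-b[1]
    L=e if np.linalg.norm(e)>np.linalg.norm(f) else f
    if L[1]<0:L=-L
    ang=np.degrees(np.arctan2(-L[0],L[1])) # rotation about z of long axis from +y
    return np.array(c),sorted(s),ang
E
cat > meas.py <<'E'
from h import *
p,d=optics.grab_frame("top")
cv2.imwrite("pics/last.png",p[:,:,::-1]);np.save("/tmp/p.npy",p)
g=p.max(2).astype(int)
dark=g<45
for k in cnts(roi(dark,180,140,440,320),250,2500):
    c,s,a=rectw(k,14);print("dark",k[:,0].mean(0).round(),"z14",c.round(1),np.round(s,1),round(a,1))
E
cat > m0.py <<'E'
from h import *
p=np.load("/tmp/top_p.npy");g=p.max(2).astype(int)
print(p[165,300],p[236,315],p[250,165],p[250,150],p[188,328],p[243,450],p[200,300])
for thr in(35,50,70):
  for k in cnts(roi(g<thr,60,140,500,320),150,6000):
    c,s,a=rectw(k,0);print(thr,k[:,0].mean(0).round(),cv2.boundingRect(k),"z0",c.round(1),np.round(s,1),round(a,1))
cv2.imwrite("pics/crop0.png",cv2.resize(p[140:310,60:540,::-1],None,fx=1.65,fy=1.65,interpolation=cv2.INTER_CUBIC))
E
python3 m0.py
```

```text
[54 56 60] [29 30 29] [13 15 16] [29 30 31] [143 144 147] [ 98  99 102] [117 118 122]
35 [168. 283.] (151, 272, 32, 28) z0 [423.5 334.6] [56.5 68.1] -14.2
35 [167. 250.] (150, 236, 31, 28) z0 [501.2 339.6] [60.8 67.9] -1.0
35 [314. 236.] (284, 225, 61, 22) z0 [526.4   3.6] [ 33.4 134. ] -8.7
35 [239. 240.] (209, 225, 61, 31) z0 [520.3 172.3] [ 33.  134.5] 15.7
35 [383. 224.] (354, 216, 60, 17) z0 [ 550.5 -152.4] [ 33.7 133.8] 1.5
35 [162. 215.] (147, 201, 31, 29) z0 [579.6 347.3] [64.  68.3] -1.0
50 [166. 286.] (151, 271, 32, 31) z0 [418.3 335.3] [67.1 68.3] 44.8
50 [459. 255.] (443, 238, 33, 34) z0 [ 478.2 -320.3] [71.8 74.4] 87.5
50 [165. 250.] (149, 235, 32, 31) z0 [499.5 340.1] [67.4 67.8] -45.2
50 [314. 236.] (284, 225, 61, 22) z0 [526.9   3.7] [ 34.  135.3] -8.5
50 [239. 240.] (209, 225, 62, 31) z0 [520.4 172.4] [ 34.7 135.5] 15.7
50 [383. 224.] (353, 216, 61, 17) z0 [ 550.4 -152.4] [ 34.  134.9] 1.6
50 [162. 215.] (147, 200, 31, 31) z0 [579.8 346.6] [65.5 71. ] -27.4
70 [ 83. 314.] (60, 300, 56, 20) z0 [370.5 510.2] [ 41.8 123.9] -1.0
70 [167. 286.] (151, 271, 32, 31) z0 [419.5 335.3] [66.6 69.5] -1.0
70 [459. 255.] (442, 238, 34, 34) z0 [ 478.2 -319.1] [74.  74.6] 87.1
70 [165. 250.] (149, 235, 32, 31) z0 [500.1 340.6] [67.6 70.1] -1.0
70 [314. 235.] (284, 224, 62, 24) z0 [527.1   4.9] [ 38.6 138.2] -8.5
70 [240. 239.] (209, 224, 62, 32) z0 [520.5 171.8] [ 38.7 137.9] 15.7
70 [383. 224.] (353, 216, 61, 18) z0 [ 549.  -152.1] [ 38.7 135.8] -1.0
70 [162. 215.] (147, 200, 32, 31) z0 [579.6 346.2] [68.1 70.2] -44.7
70 [310. 174.] (187, 149, 239, 57) z0 [645.   16.9] [107.9 546.5] 5.0
```

View pics/crop0.png

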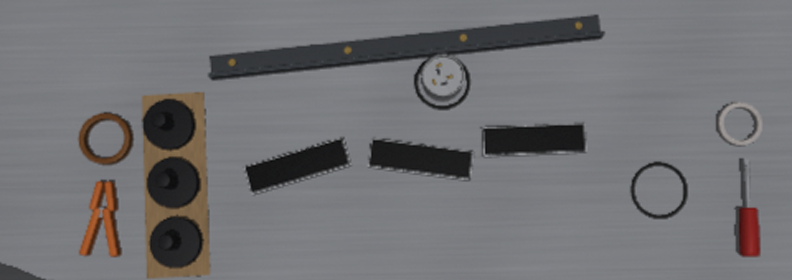

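```bash
python3 - <<'E'
from h import *
p=np.load("/tmp/top_p.npy");d=np.load("/tmp/top_d.npy")
c=optics.camera_params("top");print("cam",-c["R"].T@c["t"])
for col in (230,270,380):
    print(col,[ (r,int(p[r,col].max()),round(float(ray("top",(col,r),0)[0,0]))) for r in range(155,192)])
# height from depth
def h(u,v):
    z=d[v,u];X=np.linalg.inv(c["mtx"])@np.array([u,v,1.])*z;return (c["R"].T@(X-c["t"]))
for r in range(162,184,1):print(r,h(270,r).round(1))
# tin
cv2.imwrite("pics/tin0.png",cv2.resize(p[150:220,290:370,::-1],None,fx=7,fy=7,interpolation=cv2.INTER_NEAREST))
E
```

```text
cam [ 393.31495035   10.84689352 1215.19729763]
230 [(155, 132, 716), (156, 133, 713), (157, 130, 711), (158, 131, 709), (159, 131, 706), (160, 131, 704), (161, 131, 702), (162, 132, 699), (163, 130, 697), (164, 132, 695), (165, 134, 692), (166, 134, 690), (167, 132, 688), (168, 122, 685), (169, 84, 683), (170, 59, 681), (171, 61, 678), (172, 60, 676), (173, 59, 674), (174, 60, 671), (175, 60, 669), (176, 60, 667), (177, 61, 664), (178, 59, 662), (179, 53, 660), (180, 60, 657), (181, 60, 655), (182, 33, 653), (183, 52, 650), (184, 97, 648), (185, 133, 646), (186, 129, 643), (187, 128, 641), (188, 130, 639), (189, 131, 637), (190, 132, 634), (191, 133, 632)]
270 [(155, 131, 714), (156, 131, 712), (157, 131, 709), (158, 133, 707), (159, 131, 705), (160, 132, 702), (161, 133, 700), (162, 133, 698), (163, 131, 695), (164, 122, 693), (165, 73, 691), (166, 60, 688), (167, 63, 686), (168, 98, 684), (169, 126, 681), (170, 126, 679), (171, 123, 677), (172, 99, 674), (173, 59, 672), (174, 58, 670), (175, 56, 667), (176, 60, 665), (177, 59, 663), (178, 31, 660), (179, 61, 658), (180, 112, 656),
[... 647 characters left out ...]
, 647), (183, 130, 644), (184, 128, 642), (185, 130, 640), (186, 131, 637), (187, 130, 635), (188, 132, 633), (189, 132, 630), (190, 131, 628), (191, 130, 626)]
162 [696.9 101.7   2.8]
163 [694.3 101.6   3.8]
164 [692.7 101.8   1.1]
165 [689.8 101.7   3.4]
166 [686.3 101.3   8.2]
167 [6.859e+02 1.020e+02 4.000e-01]
168 [682.  101.5   6.7]
169 [678.6 101.2  11.3]
170 [677.2 101.5   7.5]
171 [674.6 101.4   8.6]
172 [673.  101.7   5.5]
173 [671.  101.8   4.4]
174 [668.3 101.7   5.9]
175 [665.6 101.6   7.7]
176 [658.8 100.1  27.9]
177 [657.6 100.5  23.1]
178 [655.5 100.6  22.2]
179 [656.2 101.6   8.5]
180 [656.7 102.6  -4.5]
181 [653.8 102.4  -1.5]
182 [651.3 102.4  -0.9]
183 [648.9 102.4  -0.7]
```

View pics/tin0.png

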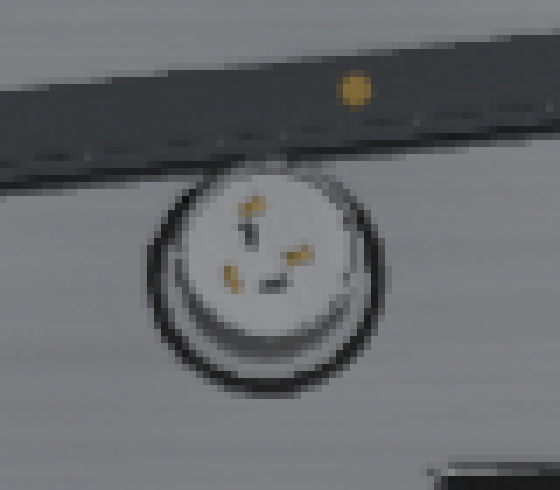

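```bash
cat > m1.py <<'E'
from h import *
p=np.load("/tmp/top_p.npy");g=p.max(2).astype(float)
pts=[]
for col in list(range(195,305,3))+list(range(350,418,3)):
    colv=g[:,col]
    # darkest row (front face) then half crossing
    r0=int(160+(320-col)*0.0+ (175-160)) 
    rr=np.arange(150,192);dk=rr[np.argmin(colv[150:192])]
    r=dk
    while colv[r]<82:r+=1
    f=r-1+(82-colv[r-1])/(colv[r]-colv[r-1])
    pts.append((col,f))
W=ray("top",pts,0)[:,:2]
vx,vy,x0,y0=cv2.fitLine(W.astype(np.float32),cv2.DIST_HUBER,0,.01,.01).ravel()
if vy<0:vx,vy=-vx,-vy
psi=np.degrees(np.arctan2(-vx,vy))
r=(W-[x0,y0])@[vy,-vx];print("rail yaw",psi,"pt",x0,y0,"res",r.std(),"x at y=0",x0-y0*vx/vy)
s=(ray("top",[(187.5,187),(425.5,161.5)],0))[:,:2];print("rail ends",s)
print("tin z45",ray("top",(327.9,186.4),45))
m=(g<60)
k=cnts(roi(m,437,230,480,275),300,2000)[0];e=cv2.fitEllipse(k);print("park",e,ray("top",e[0],0))
for x0_,y0_,x1,y1 in((140,195,186,232),(140,232,186,268),(140,268,186,305)):
    k=max(cnts(roi(g<50,x0_,y0_,x1,y1),300,2000),key=cv2.contourArea)
    (c,rad)=cv2.minEnclosingCircle(k);print("weight",c,rad,"z14",ray("top",c,14).round(1))
for b in((200,210,275,262),(277,215,350,255),(350,205,420,240)):
    k=max(cnts(roi(g<50,*b),200,3000),key=cv2.contourArea);print("panel",rectw(k,14))
b=p.astype(int);br=(b[:,:,0]-b[:,:,2]>40)
k=max(cnts(roi(br,140,190,190,312),300,9000),key=cv2.contourArea);print("mat",rectw(k,0))
E
python3 m1.py
python3 - <<'E'
import cv2,numpy as np
p=np.load("/tmp/side_p.npy")
import os
os.chdir('.')
cv2.imwrite("pics/s0.png",cv2.resize(p[150:350,210:430,::-1],None,fx=3,fy=3))
E
```

```text
rail yaw 5.169317 pt 663.2196 32.71741 res 0.16049162268453893 x at y=0 666.17944
rail ends [[ 642.87200621  290.04854069]
 [ 692.47001611 -253.65289673]]
tin z45 [[629.50984175 -27.81292205  45.        ]]
park ((458.9307556152344, 254.83322143554688), (32.27521896362305, 33.341796875), 141.0072479248047) [[ 477.37563626 -320.05434661    0.        ]]
weight (162.08567810058594, 215.16160583496094) 15.649283409118652 z14 [[577.  343.2  14. ]]
weight (164.61666870117188, 250.397216796875) 15.7996826171875 z14 [[497.9 336.6  14. ]]
weight (166.1842041015625, 286.1842041015625) 15.860159873962402 z14 [[418.7 332.3  14. ]]
panel (array([518.97357178, 170.56130981]), [34.32094955444336, 133.94776916503906], np.float32(15.663926))
panel (array([525.33630371,   3.82267761]), [33.60967254638672, 133.78895568847656], np.float32(-8.482612))
panel (array([ 548.63464355, -150.5241394 ]), [33.604331970214844, 133.35108947753906], np.float32(1.6012101))
mat (array([497.29998779, 337.39108276]), [83.38238525390625, 248.25979614257812], np.float32(-87.60101))
```

View pics/s0.png

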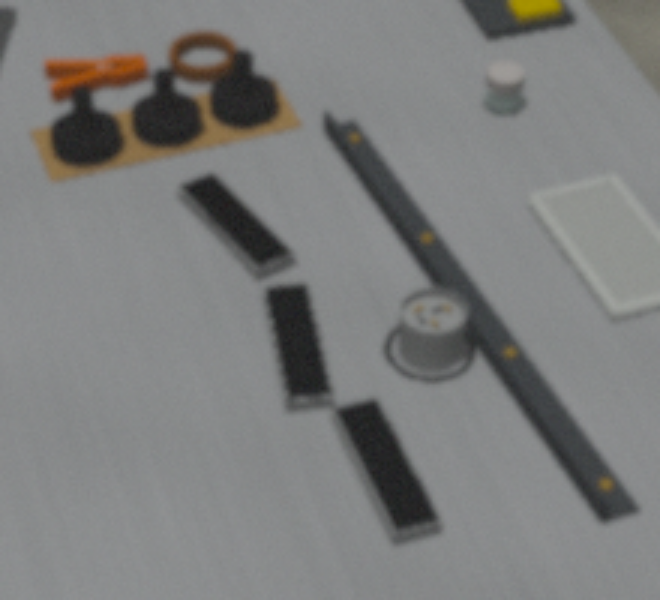

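The measurements agree with the given sizes:

| Item | Result |
|---|---|
| Rail yaw | 5.17° |
| Panels | 134 x 34 mm black tops, at three positions |
| Tin | (629.5, -27.8) |
| Parking ring | (477.4, -320) |
| Weight feet | about 68 mm across |

I'm moving to above the tin with the jaws along the rail.

```bash
python3 -m creep '[{"translation":[2.42,-3.29,0],"delta_rot":[0,0,0.12]},{"translation":[2.42,-3.29,0],"delta_rot":[0,0,0.12]},{"translation":[2.42,-3.29,0],"delta_rot":[0,0,0.12]},{"translation":[2.42,-3.29,0],"delta_rot":[0,0,0.12]},{"translation":[2.42,-3.29,0],"delta_rot":[0,0,0]}]' 1 
python3 -m creep '[{"translation":[2.42,-3.29,0],"delta_rot":[0,0,0]},{"translation":[2.42,-3.29,0],"delta_rot":[0,0,0]},{"translation":[2.42,-3.29,0],"delta_rot":[0,0,0]},{"translation":[2.42,-3.29,0],"delta_rot":[0,0,0]},{"translation":[2.42,-3.29,0],"delta_rot":[0,0,0]}]'
python3 -m creep '[{"translation":[2.42,-3.29,0],"delta_rot":[0,0,0]},{"translation":[2.42,-3.29,0],"delta_rot":[0,0,0]},{"translation":[2.42,-3.29,0],"delta_rot":[0,0,0]},{"translation":[2.42,-3.29,0],"delta_rot":[0,0,0]},{"translation":[2.42,-3.29,0],"delta_rot":[0,0,0]}]'
python3 -m creep '[{"translation":[2.42,-3.29,-2],"delta_rot":[0,0,0]},{"translation":[2.42,-3.29,-2],"delta_rot":[0,0,0]},{"translation":[0,0,-2],"delta_rot":[0,0,0]},{"translation":[0,0,0],"delta_rot":[0,0,0]},{"translation":[0,0,0],"delta_rot":[0,0,0]}]'
cat > st.py <<'E'
from workcell import readout
import numpy as np
from scipy.spatial.transform import Rotation as R
s=readout.state();r=R.from_euler("xyz",s["ee_rot"],degrees=True).as_matrix()
print("t",round(s["time_s"],2),"tcp",s["ee_pos"].round(1),"x",r[:,0].round(3),"jaw ang",np.degrees(np.arctan2(r[1,1],r[0,1])).round(2),"F",s["force"].round(1),"w",round(s["gripper_width"],1),"q",s["qpos"].round(0))
E
python3 st.py
```

```text
time_s: 0.52
ee_pos: [336.2, 370.7, 204.7]
ee_rot: [-151.3, 90.0, -146.8]
force: [1.0, -0.4, 1.4]
gripper_width: 91.1
time_s: 0.93
ee_pos: [457.4, 205.8, 204.9]
ee_rot: [173.6, 90.0, 177.8]
force: [0.1, 1.0, -0.6]
gripper_width: 90.9
time_s: 1.35
ee_pos: [578.5, 41.3, 204.7]
ee_rot: [161.8, 90.0, 166.1]
force: [1.1, 0.4, 0.2]
gripper_width: 91.3
time_s: 1.77
ee_pos: [621.0, -17.1, 147.0]
ee_rot: [166.0, 89.8, 170.2]
force: [-0.1, 0.4, 0.8]
gripper_width: 91.5
t 1.77 tcp [621.  -17.1 147. ] x [-0.004  0.001 -1.   ] jaw ang 94.24 F [-0.1  0.4  0.8] w 91.5 q [ -3.  25.  88.   0.  67. -97.]
```

```bash
python3 -m creep '[{"translation":[0.85,-1.07,0],"delta_rot":[0,0,0]},{"translation":[0,0,-2.5],"delta_rot":[0,0,0.016]},{"translation":[0,0,-2.5],"delta_rot":[0,0,0]},{"translation":[0,0,0],"delta_rot":[0,0,0]},{"translation":[0,0,0],"delta_rot":[0,0,0]}]' 1;python3 st.py
```

```text
time_s: 2.18
ee_pos: [630.8, -27.4, 99.1]
ee_rot: [178.6, 90.0, -176.2]
force: [0.4, 1.0, -0.4]
gripper_width: 91.1
t 2.18 tcp [630.8 -27.4  99.1] x [-0. -0. -1.] jaw ang 95.26 F [ 0.4  1.  -0.4] w 91.1 q [ -4.  28.  90.  -0.  62. -99.]
```

```bash
python3 -m creep '[{"translation":[0,0,-3],"delta_rot":[0,0,0]},{"translation":[0,0,-3],"delta_rot":[0,0,0]},{"translation":[0,0,-1.7],"delta_rot":[0,0,0]},{"translation":[0,0,0],"delta_rot":[0,0,0]},{"translation":[0,0,0],"delta_rot":[0,0,0]}]' 1;python3 st.py
python3 -m creep '[{"translation":[0,0,0],"delta_rot":[0,0,0]},{"translation":[0,0,0],"delta_rot":[0,0,0]},{"translation":[0,0,0],"delta_rot":[0,0,0]},{"translation":[0,0,0],"delta_rot":[0,0,0]},{"translation":[0,0,0],"delta_rot":[0,0,0]}]' 0.1 10;python3 st.py
```

```text
time_s: 2.6
ee_pos: [632.0, -27.6, 23.1]
ee_rot: [-9.1, 89.9, -3.9]
force: [0.2, -0.1, -0.8]
gripper_width: 91.2
t 2.6 tcp [632.  -27.6  23.1] x [ 0.002 -0.    -1.   ] jaw ang 95.23 F [ 0.2 -0.1 -0.8] w 91.2 q [ -4.  32.  95.  -0.  52. -99.]
time_s: 3.02
ee_pos: [631.1, -27.8, 22.3]
ee_rot: [-5.4, 89.9, -0.2]
force: [-0.3, -0.1, -0.2]
gripper_width: 60.9
t 3.02 tcp [631.1 -27.8  22.3] x [ 0.001 -0.    -1.   ] jaw ang 95.2 F [-0.3 -0.1 -0.2] w 60.9 q [ -4.  32.  95.   0.  52. -99.]
```

```bash
python3 -m creep '[{"translation":[0,0,0],"delta_rot":[0,0,0]},{"translation":[0,0,0],"delta_rot":[0,0,0]},{"translation":[0,0,0],"delta_rot":[0,0,0]}]' 0 10;python3 st.py
python3 -m creep '[{"translation":[0.05,-0.7,0],"delta_rot":[0,0,0]},{"translation":[0.1,-1.5,0],"delta_rot":[0,0,0]},{"translation":[0.1,-1.5,0],"delta_rot":[0,0,0]},{"translation":[0.1,-1.5,0],"delta_rot":[0,0,0]},{"translation":[0.1,-1.5,0],"delta_rot":[0,0,0]}]';python3 st.py
```

```text
time_s: 3.27
ee_pos: [631.0, -28.0, 22.0]
ee_rot: [-19.3, 90.0, -14.1]
force: [-0.4, -1.2, 3.9]
gripper_width: 55.7
t 3.27 tcp [631. -28.  22.] x [ 0.001 -0.    -1.   ] jaw ang 95.2 F [-0.4 -1.2  3.9] w 55.7 q [ -4.  32.  95.  -0.  52. -99.]
time_s: 3.68
ee_pos: [635.7, -96.1, 22.0]
ee_rot: [27.5, 89.9, 32.7]
force: [-0.6, 4.4, 6.2]
gripper_width: 55.8
t 3.68 tcp [635.7 -96.1  22. ] x [ 0.001  0.001 -1.   ] jaw ang 95.16 F [-0.6  4.4  6.2] w 55.8 q [ -10.   33.   94.    0.   53. -105.]
```

```bash
python3 -m creep '[{"translation":[0,-1.8,0.01],"delta_rot":[0,0,0]},{"translation":[0,-1.8,0],"delta_rot":[0,0,0]},{"translation":[0,-1.8,0],"delta_rot":[0,0,0]},{"translation":[0,-1.8,0],"delta_rot":[0,0,0]},{"translation":[0,-1.8,0],"delta_rot":[0,0,0]}]';python3 st.py
python3 -m creep '[{"translation":[0,-1.8,0],"delta_rot":[0,0,0]},{"translation":[0,-1.8,0],"delta_rot":[0,0,0]},{"translation":[0,-1.8,0],"delta_rot":[0,0,0]},{"translation":[-0.6,-1.5,0],"delta_rot":[0,0,0]},{"translation":[-1.2,-0.9,0],"delta_rot":[0,0,0]}]';python3 st.py
```

```text
time_s: 4.1
ee_pos: [634.8, -186.8, 21.4]
ee_rot: [137.2, 90.0, 142.3]
force: [-0.6, 1.7, 2.2]
gripper_width: 55.6
t 4.1 tcp [ 634.8 -186.8   21.4] x [-0.  0. -1.] jaw ang 95.15 F [-0.6  1.7  2.2] w 55.6 q [ -17.   35.   91.    0.   55. -113.]
time_s: 4.52
ee_pos: [617.5, -265.7, 21.0]
ee_rot: [-42.8, 89.9, -37.7]
force: [1.9, 0.3, 1.7]
gripper_width: 55.4
t 4.52 tcp [ 617.5 -265.7   21. ] x [ 0.002 -0.001 -1.   ] jaw ang 95.13 F [1.9 0.3 1.7] w 55.4 q [ -24.   35.   89.   -0.   55. -119.]
```

```bash
python3 -m creep '[{"translation":[-1.7,-0.4,0],"delta_rot":[0,0,0]},{"translation":[-1.7,-0.5,0],"delta_rot":[0,0,0]},{"translation":[-1.7,-0.5,0],"delta_rot":[0,0,0]},{"translation":[-1.7,-0.5,0],"delta_rot":[0,0,0]},{"translation":[-1.7,-0.5,0],"delta_rot":[0,0,0]}]';python3 st.py
```

```text
time_s: 4.93
ee_pos: [529.7, -287.1, 21.1]
ee_rot: [161.2, 89.9, 166.4]
force: [0.5, 0.6, -1.5]
gripper_width: 55.5
t 4.93 tcp [ 529.7 -287.1   21.1] x [-0.002  0.    -1.   ] jaw ang 95.21 F [ 0.5  0.6 -1.5] w 55.5 q [ -30.   30.   99.   -0.   50. -125.]
```

```bash
python3 -m creep '[{"translation":[-1.5,-1.0,0],"delta_rot":[0,0,0]},{"translation":[-1.5,-1.0,0],"delta_rot":[0,0,0]},{"translation":[-1.2,-0.8,0],"delta_rot":[0,0,0]},{"translation":[-0.5,-0.3,0],"delta_rot":[0,0,0]},{"translation":[0,0,0],"delta_rot":[0,0,0]}]';python3 st.py
python3 look.py 1; python3 - <<'E'
import cv2,numpy as np
p=np.load("/tmp/top_p.npy")
cv2.imwrite("pics/park1.png",cv2.resize(p[200:310,400:520,::-1],None,fx=5,fy=5))
p=np.load("/tmp/side_p.npy")
cv2.imwrite("pics/park1s.png",cv2.resize(p[310:430,260:420,::-1],None,fx=4,fy=4))
E
```

```text
time_s: 5.35
ee_pos: [483.0, -318.2, 21.1]
ee_rot: [152.0, 89.9, 157.1]
force: [0.7, -0.2, -2.6]
gripper_width: 55.4
t 5.35 tcp [ 483.  -318.2   21.1] x [-0.002  0.001 -1.   ] jaw ang 95.1 F [ 0.7 -0.2 -2.6] w 55.4 q [ -35.   29.  103.   -0.   49. -130.]
```

View pics/park1.png

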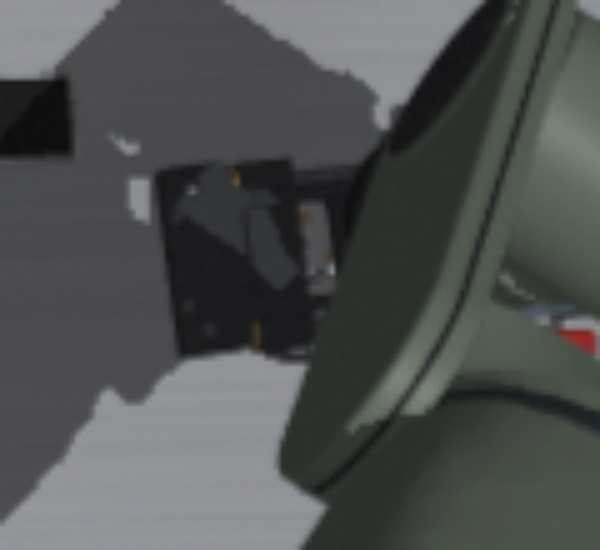

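View pics/park1s.png

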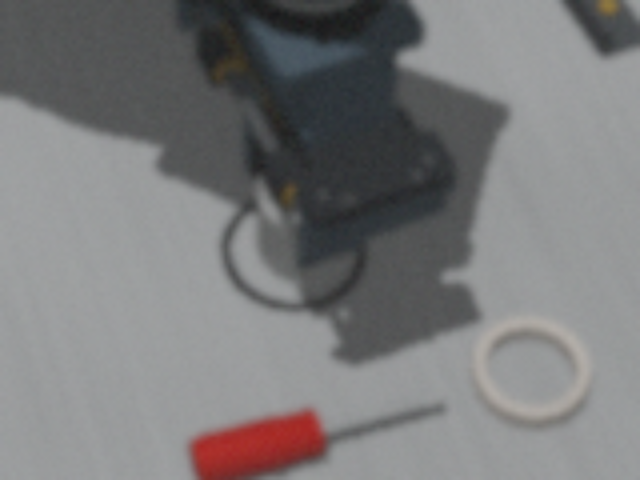

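```bash
python3 -m creep '[{"translation":[-0.2,-0.1,-0.04],"delta_rot":[0,0,0]},{"translation":[-0.2,-0.1,0],"delta_rot":[0,0,0]},{"translation":[0,0,0],"delta_rot":[0,0,0]},{"translation":[0,0,0],"delta_rot":[0,0,0]},{"translation":[0,0,0],"delta_rot":[0,0,0]}]';python3 st.py
```

```text
time_s: 5.87
ee_pos: [481.4, -319.6, 21.0]
ee_rot: [136.9, 90.0, 142.1]
force: [-0.5, -0.4, -2.4]
gripper_width: 55.7
t 5.87 tcp [ 481.4 -319.6   21. ] x [-0.  0. -1.] jaw ang 95.23 F [-0.5 -0.4 -2.4] w 55.7 q [ -35.   28.  103.    0.   49. -130.]
```

```bash
python3 -m creep '[{"translation":[-0.1,-0.05,-0.05],"delta_rot":[0,0,0]},{"translation":[-0.1,0,-0.05],"delta_rot":[0,0,0]},{"translation":[0,0,0],"delta_rot":[0,0,0]},{"translation":[0,0,0],"delta_rot":[0,0,0]}]';python3 st.py
```

```text
time_s: 6.2
ee_pos: [480.3, -320.6, 21.0]
ee_rot: [-26.4, 89.9, -21.2]
force: [2.1, 0.9, 4.8]
gripper_width: 55.8
t 6.2 tcp [ 480.3 -320.6   21. ] x [ 0.002 -0.001 -1.   ] jaw ang 95.18 F [2.1 0.9 4.8] w 55.8 q [ -35.   28.  103.    0.   48. -130.]
```

```bash
python3 -m creep '[{"translation":[-0.15,0.05,0],"delta_rot":[0,0,0]},{"translation":[0,0,0.02],"delta_rot":[0,0,0]},{"translation":[0,0,0],"delta_rot":[0,0,0]}]';python3 st.py
python3 -m creep '[{"translation":[0,0,0],"delta_rot":[0,0,0]},{"translation":[0,0,0],"delta_rot":[0,0,0]},{"translation":[0,0,0],"delta_rot":[0,0,0]},{"translation":[0,0,0],"delta_rot":[0,0,0]},{"translation":[0,0,0],"delta_rot":[0,0,0]}]' 0.8 10;python3 st.py
python3 -m creep '[{"translation":[0,0,1],"delta_rot":[0,0,0]},{"translation":[0,0,3],"delta_rot":[0,0,0]},{"translation":[0,0,3],"delta_rot":[0,0,0]},{"translation":[0,0,3],"delta_rot":[0,0,0]},{"translation":[0,3,1],"delta_rot":[0,0,0]}]';python3 st.py
python3 -m creep '[{"translation":[-1,4,0],"delta_rot":[0,0,0]},{"translation":[-1,4,0],"delta_rot":[0,0,0]},{"translation":[-1,4,0],"delta_rot":[0,0,0]},{"translation":[-1,4,0],"delta_rot":[0,0,0]},{"translation":[-1,4,0],"delta_rot":[0,0,0]}]';python3 st.py
python3 look.py 2; python3 - <<'E'
import cv2,numpy as np
p=np.load("/tmp/top_p.npy")
cv2.imwrite("pics/park2.png",cv2.resize(p[220:290,420:500,::-1],None,fx=7,fy=7,interpolation=cv2.INTER_NEAREST))
E
```

```text
time_s: 6.45
ee_pos: [478.4, -320.5, 21.0]
ee_rot: [-44.4, 89.9, -39.2]
force: [2.3, -1.2, 5.1]
gripper_width: 55.8
t 6.45 tcp [ 478.4 -320.5   21. ] x [ 0.002 -0.002 -1.   ] jaw ang 95.2 F [ 2.3 -1.2  5.1] w 55.8 q [ -35.   28.  103.   -0.   48. -130.]
time_s: 6.87
ee_pos: [477.1, -319.5, 19.8]
ee_rot: [142.3, 89.9, 147.5]
force: [0.2, -0.3, -0.3]
gripper_width: 81.8
t 6.87 tcp [ 477.1 -319.5   19.8] x [-0.001  0.001 -1.   ] jaw ang 95.2 F [ 0.2 -0.3 -0.3] w 81.8 q [ -35.   28.  104.   -0.   48. -130.]
time_s: 7.28
ee_pos: [480.7, -294.9, 135.7]
ee_rot: [-47.1, 89.3, -42.1]
force: [1.5, 0.0, 1.1]
gripper_width: 81.8
t 7.28 tcp [ 480.7 -294.9  135.7] x [ 0.009 -0.008 -1.   ] jaw ang 95.02 F [1.5 0.  1.1] w 81.8 q [ -33.   20.   98.   -0.   62. -128.]
time_s: 7.7
ee_pos: [426.9, -88.2, 131.1]
ee_rot: [-8.7, 89.9, -3.5]
force: [0.7, 0.7, 0.1]
gripper_width: 82.0
t 7.7 tcp [426.9 -88.2 131.1] x [ 0.001 -0.    -1.   ] jaw ang 95.15 F [0.7 0.7 0.1] w 82.0 q [ -13.   10.  113.    0.   57. -108.]
```

View pics/top_2.png

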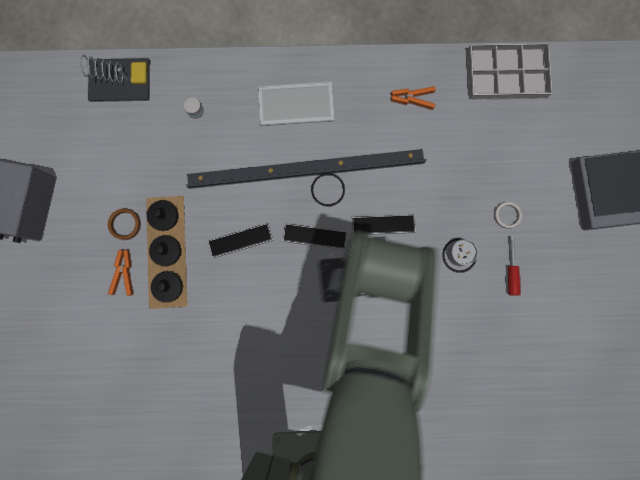

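View pics/park2.png

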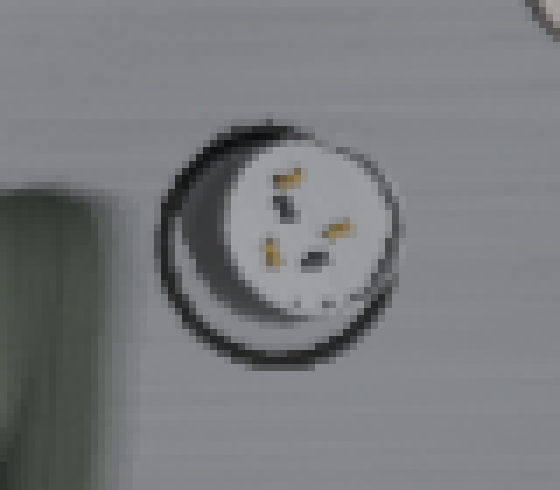

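```bash
python3 - <<'E'
from h import *
print(ray("top",(464.2,251.9),45),ray("top",(458.93,254.83),0))
p=np.load("/tmp/top_p.npy");g=p.max(2)
k=max(cnts(roi(g>110,448,235,480,268)&(g<300),50,2000),key=cv2.contourArea)
print(proj("top",(477.4,-320.05,45)),proj("top",(477.4,-320.05,22)))
E
```

```text
[[ 480.4123437  -319.49176009   45.        ]] [[ 477.38290654 -320.052991      0.        ]]
[464.52488046 253.28487685] [461.61210129 254.08510571]
```

```bash
python3 - <<'E'
import cv2,numpy as np
p=np.load("/tmp/side_p.npy")
cv2.imwrite("pics/park2s.png",cv2.resize(p[330:400,295:375,::-1],None,fx=7,fy=7,interpolation=cv2.INTER_NEAREST))
from h import *
for z in(0,45):print(proj("side",(477.4,-320.05,z)))
E
```

```text
[332.63915613 372.66700083]
[333.06326668 359.65392022]
```

View pics/park2s.png

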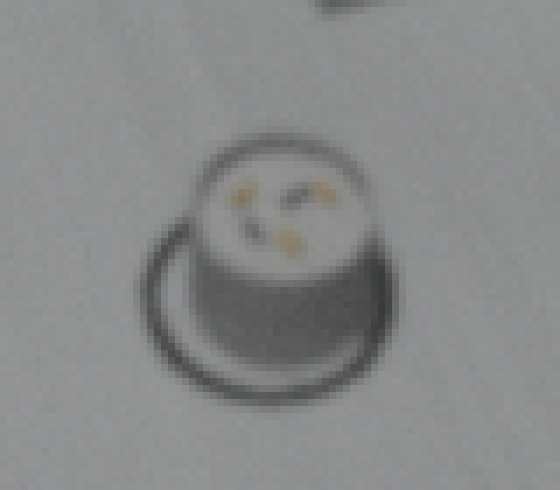

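The tin sits about 4 mm off the ring centre, toward +x. I'll regrasp it with the jaws along x and centre it.

```bash
python3 -m creep '[{"translation":[0.9,-3.87,0],"delta_rot":[0,0,-0.12]},{"translation":[0.9,-3.87,0],"delta_rot":[0,0,-0.12]},{"translation":[0.9,-3.87,0],"delta_rot":[0,0,-0.12]},{"translation":[0.9,-3.87,0],"delta_rot":[0,0,-0.12]},{"translation":[0.9,-3.87,0],"delta_rot":[0,0,-0.12]}]' 1
python3 -m creep '[{"translation":[0.9,-3.87,0],"delta_rot":[0,0,-0.12]},{"translation":[0,0,0],"delta_rot":[0,0,-0.12]},{"translation":[0,0,0],"delta_rot":[0,0,-0.12]},{"translation":[0,0,0],"delta_rot":[0,0,-0.12]},{"translation":[0,0,0],"delta_rot":[0,0,-0.12]}]'
python3 -m creep '[{"translation":[0,0,0],"delta_rot":[0,0,-0.12]},{"translation":[0,0,0],"delta_rot":[0,0,-0.12]},{"translation":[0,0,0],"delta_rot":[0,0,-0.12]},{"translation":[0,0,0],"delta_rot":[0,0,0]},{"translation":[0,0,0],"delta_rot":[0,0,0]}]'; python3 st.py
```

```text
time_s: 8.22
ee_pos: [472.9, -286.0, 131.1]
ee_rot: [-11.3, 89.9, -40.8]
force: [0.9, 0.3, -0.0]
gripper_width: 91.1
time_s: 8.63
ee_pos: [481.4, -323.4, 130.6]
ee_rot: [-34.4, 90.0, -98.4]
force: [0.4, 0.1, 0.0]
gripper_width: 91.1
time_s: 9.05
ee_pos: [481.6, -322.7, 130.7]
ee_rot: [25.9, 90.0, -58.2]
force: [-0.1, -0.2, -0.3]
gripper_width: 91.1
t 9.05 tcp [ 481.6 -322.7  130.7] x [ 0. -0. -1.] jaw ang 5.97 F [-0.1 -0.2 -0.3] w 91.1 q [-35.  22.  95.  -0.  63. -41.]
```

Descend, grip, and shift about 4 mm in -x.

```bash
python3 -m creep '[{"translation":[0,0.25,-4],"delta_rot":[0,0,0]},{"translation":[0,0,-3.5],"delta_rot":[0,0,0]},{"translation":[0,0,-3],"delta_rot":[0,0,0]},{"translation":[0,0,0],"delta_rot":[0,0,0]},{"translation":[0,0,0],"delta_rot":[0,0,0]}]'; python3 st.py
python3 -m creep '[{"translation":[0,0,0],"delta_rot":[0,0,0]},{"translation":[0,0,0],"delta_rot":[0,0,0]},{"translation":[0,0,0],"delta_rot":[0,0,0]},{"translation":[0,0,0],"delta_rot":[0,0,0]},{"translation":[0,0,0],"delta_rot":[0,0,0]}]' 0.1 8
python3 -m creep '[{"translation":[0,0,0],"delta_rot":[0,0,0]},{"translation":[0,0,0],"delta_rot":[0,0,0]},{"translation":[0,0,0],"delta_rot":[0,0,0]},{"translation":[0,0,0],"delta_rot":[0,0,0]},{"translation":[0,0,0],"delta_rot":[0,0,0]}]' 0.1 8;python3 st.py
```

```text
time_s: 9.47
ee_pos: [481.0, -319.2, 24.6]
ee_rot: [-130.2, 89.8, 145.7]
force: [0.6, -0.7, 0.3]
gripper_width: 90.8
t 9.47 tcp [ 481.  -319.2   24.6] x [-0.003  0.002 -1.   ] jaw ang 5.91 F [ 0.6 -0.7  0.3] w 90.8 q [-35.  28. 103.  -0.  49. -41.]
time_s: 9.88
ee_pos: [482.2, -319.8, 26.5]
ee_rot: [51.0, 89.9, -33.2]
force: [-0.2, 0.2, -0.3]
gripper_width: 60.8
time_s: 10.3
ee_pos: [482.1, -319.7, 26.1]
ee_rot: [53.3, 89.9, -30.9]
force: [0.4, 0.8, 5.7]
gripper_width: 55.6
t 10.3 tcp [ 482.1 -319.7   26.1] x [ 0.001 -0.001 -1.   ] jaw ang 5.82 F [0.4 0.8 5.7] w 55.6 q [-35.  28. 103.   0.  49. -41.]
```

```bash
python3 -m creep '[{"translation":[-0.25,0,0],"delta_rot":[0,0,0]},{"translation":[-0.2,0,0],"delta_rot":[0,0,0]},{"translation":[0,0,0],"delta_rot":[0,0,0]},{"translation":[0,0,0],"delta_rot":[0,0,0]},{"translation":[0,0,0],"delta_rot":[0,0,0]}]';python3 st.py
```

```text
time_s: 10.72
ee_pos: [478.2, -320.1, 26.1]
ee_rot: [54.1, 89.8, -30.1]
force: [2.2, 0.6, 5.2]
gripper_width: 55.8
t 10.72 tcp [ 478.2 -320.1   26.1] x [ 0.002 -0.001 -1.   ] jaw ang 5.81 F [2.2 0.6 5.2] w 55.8 q [-35.  28. 103.   0.  49. -41.]
```

```bash
python3 -m creep '[{"translation":[0,0,0],"delta_rot":[0,0,0]},{"translation":[0,0,0],"delta_rot":[0,0,0]},{"translation":[0,0,0],"delta_rot":[0,0,0]},{"translation":[0,0,0],"delta_rot":[0,0,0]},{"translation":[0,0,0],"delta_rot":[0,0,0]}]' 1 8
python3 -m creep '[{"translation":[0,0,2],"delta_rot":[0,0,0]},{"translation":[0,0,4],"delta_rot":[0,0,0]},{"translation":[0,0,4],"delta_rot":[0,0,0]},{"translation":[-1,1,0],"delta_rot":[0,0,0.12]},{"translation":[-2,3,0],"delta_rot":[0,0,0.12]}]'
python3 -m creep '[{"translation":[-2,3,0],"delta_rot":[0,0,0.12]},{"translation":[-2,3,0],"delta_rot":[0,0,0.12]},{"translation":[-1,3,0],"delta_rot":[0,0,0.12]},{"translation":[0,3,0],"delta_rot":[0,0,0.12]},{"translation":[0,0,0],"delta_rot":[0,0,0.12]}]'
python3 -m creep '[{"translation":[0,0,0],"delta_rot":[0,0,0.12]},{"translation":[0,0,0],"delta_rot":[0,0,0.12]},{"translation":[0,0,0],"delta_rot":[0,0,0.12]},{"translation":[0,0,0],"delta_rot":[0,0,0.12]},{"translation":[0,0,0],"delta_rot":[0,0,0.12]}]'
python3 -m creep '[{"translation":[0,0,0],"delta_rot":[0,0,0.12]},{"translation":[0,0,0],"delta_rot":[0,0,0]}]'
python3 st.py; python3 look.py 3;python3 - <<'E'
import cv2,numpy as np
p=np.load("/tmp/top_p.npy")
a=cv2.resize(p[230:280,430:490,::-1],None,fx=6,fy=6,interpolation=cv2.INTER_NEAREST)
p=np.load("/tmp/side_p.npy")
b=cv2.resize(p[340:390,305:365,::-1],None,fx=6,fy=6,interpolation=cv2.INTER_NEAREST)
cv2.imwrite("pics/park3.png",np.hstack([a,b]))
E
```

```text
time_s: 11.13
ee_pos: [476.6, -319.2, 24.8]
ee_rot: [-128.7, 89.9, 147.1]
force: [-0.5, -0.2, -0.4]
gripper_width: 86.2
time_s: 11.55
ee_pos: [450.8, -283.2, 128.1]
ee_rot: [32.9, 89.4, -37.3]
force: [0.7, 0.9, -0.7]
gripper_width: 91.2
time_s: 11.97
ee_pos: [394.9, -155.3, 125.1]
ee_rot: [163.8, 89.8, 128.2]
force: [1.4, -0.4, -0.8]
gripper_width: 91.1
time_s: 12.38
ee_pos: [396.9, -159.3, 125.2]
ee_rot: [156.3, 90.0, 155.0]
force: [-0.4, 0.5, -0.3]
gripper_width: 91.1
time_s: 12.55
ee_pos: [397.0, -159.4, 125.2]
ee_rot: [156.1, 90.0, 161.4]
force: [-0.0, 0.5, -0.5]
gripper_width: 91.5
t 12.55 tcp [ 397.  -159.4  125.2] x [-0.  0. -1.] jaw ang 95.31 F [-0.   0.5 -0.5] w 91.5 q [ -23.    9.  115.   -0.   56. -119.]
```

View pics/park3.png

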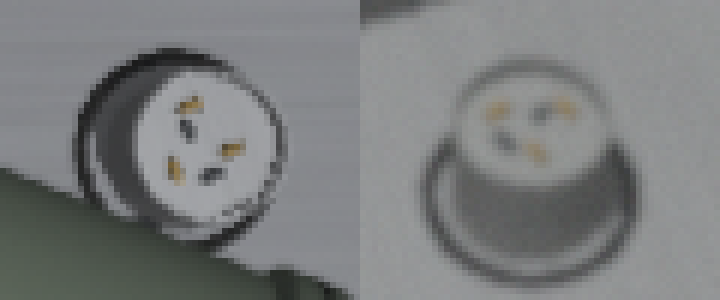

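View pics/top_3.png

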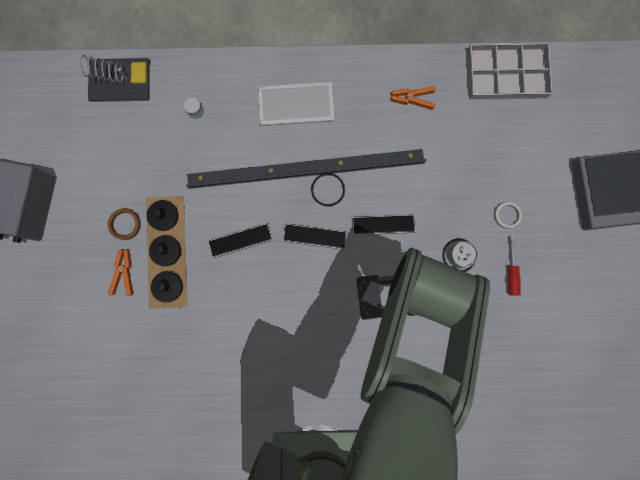

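```bash
python3 -m creep '[{"translation":[2,0.1,-2.5],"delta_rot":[0,0,0]},{"translation":[2,0.1,-2.5],"delta_rot":[0,0,0]},{"translation":[2,0.1,-2.5],"delta_rot":[0,0,0]},{"translation":[2,0.1,-2.0],"delta_rot":[0,0,0]},{"translation":[0,0,-1],"delta_rot":[0,0,0]}]' 1
python3 -m creep '[{"translation":[0,0,0],"delta_rot":[0,0,0]},{"translation":[0,0,0],"delta_rot":[0,0,0]}]'; python3 st.py; python3 meas.py
```

```text
time_s: 13.07
ee_pos: [479.9, -155.5, 18.2]
ee_rot: [5.7, 90.0, 10.9]
force: [0.6, -0.3, 1.1]
gripper_width: 91.5
time_s: 13.23
ee_pos: [475.9, -155.2, 20.0]
ee_rot: [156.5, 89.8, 161.6]
force: [-0.7, -0.5, 0.6]
gripper_width: 91.2
t 13.23 tcp [ 475.9 -155.2   20. ] x [-0.003  0.001 -1.   ] jaw ang 95.14 F [-0.7 -0.5  0.6] w 91.2 q [ -19.   23.  113.   -0.   44. -115.]
dark [315. 236.] z14 [524.    3.2] [ 35.6 134.9] -8.5
dark [239. 240.] z14 [518.7 170.3] [ 33.6 133. ] 15.5
dark [367. 241.] z14 [ 510.2 -106.7] [ 73.5 159.5] 74.3
```

```bash
python3 -m creep '[{"translation":[1,0.05,-0.1],"delta_rot":[0,0,0]},{"translation":[1,0.05,0],"delta_rot":[0,0,0]},{"translation":[1,0.09,0],"delta_rot":[0,0,0]},{"translation":[1,0.09,0],"delta_rot":[0,0,0]},{"translation":[1,0.09,0],"delta_rot":[0,0,0]}]' 1;python3 st.py
python3 -m creep '[{"translation":[1,0.09,0],"delta_rot":[0,0,0]},{"translation":[1,0.09,0],"delta_rot":[0,0,0]},{"translation":[1,0.09,0],"delta_rot":[0,0,0]},{"translation":[1,0.09,0],"delta_rot":[0,0,0]},{"translation":[1,0.09,0],"delta_rot":[0,0,0]}]' 1;python3 st.py
python3 look.py 4
```

```text
time_s: 13.7
ee_pos: [528.9, -151.8, 19.9]
ee_rot: [-16.8, 89.9, -11.6]
force: [-0.6, -0.0, -0.5]
gripper_width: 91.2
t 13.7 tcp [ 528.9 -151.8   19.9] x [ 0.001 -0.    -1.   ] jaw ang 95.2 F [-0.6 -0.  -0.5] w 91.2 q [ -17.   27.  107.    0.   46. -112.]
time_s: 14.12
ee_pos: [578.2, -147.1, 19.2]
ee_rot: [140.9, 90.0, 146.1]
force: [0.3, -0.3, -0.0]
gripper_width: 91.6
t 14.12 tcp [ 578.2 -147.1   19.2] x [-0.  0. -1.] jaw ang 95.2 F [ 0.3 -0.3 -0. ] w 91.6 q [ -15.   30.  100.    0.   50. -111.]
```

View pics/side_4.png

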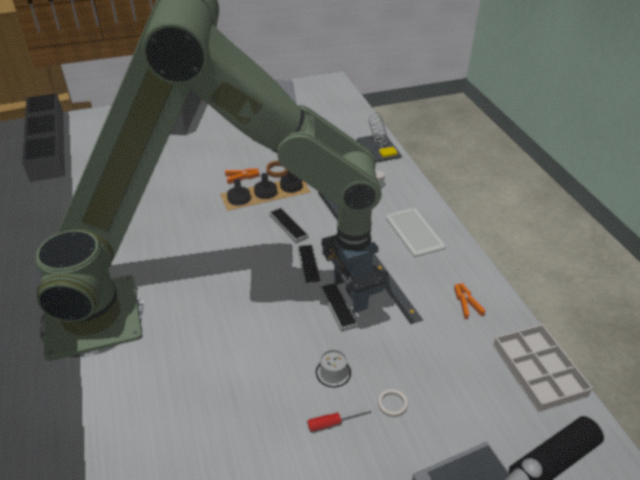

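```bash
python3 - <<'E'
import cv2,numpy as np
p=np.load("/tmp/side_p.npy")
a=cv2.resize(p[220:340,280:440,::-1],None,fx=4,fy=4)
cv2.imwrite("pics/z4.png",a)
E
```

```text
(no output)
```

View pics/z4.png

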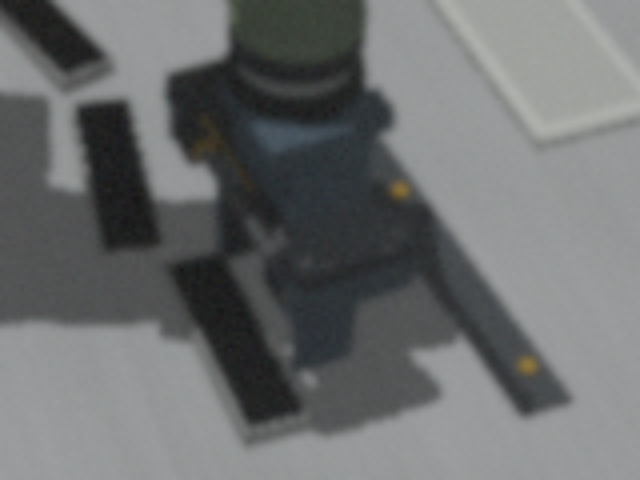

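View pics/top_4.png

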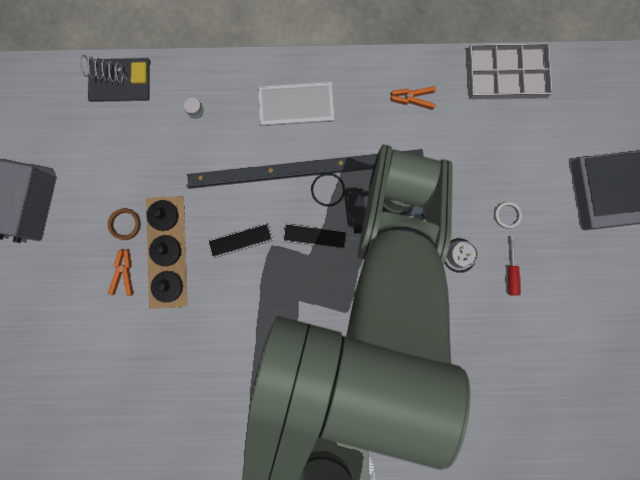

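```bash
python3 - <<'E'
from h import *
p=np.load("/tmp/side_p.npy");d=np.load("/tmp/side_d.npy")
print(proj("side",(548.6,-150.5,14)),proj("side",(578,-147,19)),proj("side",(578,-206,5)))
for uv in [(322,288),(353,320),(345,328),(338,305),(328,315)]:print(uv,ray("side",uv,14).round(0),p[uv[1],uv[0]])
E
```

```text
[337.73338595 304.39773967] [349.08950181 299.04134989] [357.78041476 321.18130139]
(322, 288) [[530. -89.  14.]] [53 58 56]
(353, 320) [[ 566. -206.   14.]] [43 44 42]
(345, 328) [[ 540. -223.   14.]] [ 98 100  99]
(338, 305) [[ 549. -152.   14.]] [31 34 38]
(328, 315) [[ 516. -175.   14.]] [151 154 154]
```

```bash
python3 - <<'E'
from h import *
p=np.load("/tmp/side_p.npy");d=np.load("/tmp/side_d.npy")
c=optics.camera_params("side")
for u in(354,360,364):
  for v in range(296,322,2):
    z=d[v,u];X=c["R"].T@(np.linalg.inv(c["mtx"])@np.array([u,v,1.])*z-c["t"]);print((u,v),X.round(0),p[v,u])
E
```

```text
(354, 296) [ 553. -232.  124.] [48 53 54]
(354, 298) [ 554. -232.  117.] [48 52 57]
(354, 300) [ 555. -230.  108.] [48 53 59]
(354, 302) [ 567. -202.   69.] [47 50 54]
(354, 304) [ 566. -206.   67.] [49 53 55]
(354, 306) [ 569. -200.   54.] [52 53 58]
(354, 308) [ 568. -202.   49.] [50 56 59]
(354, 310) [ 568. -203.   44.] [44 50 57]
(354, 312) [ 569. -201.   35.] [61 66 68]
(354, 314) [ 579. -179.    1.] [85 86 88]
(354, 316) [ 575. -188.    4.] [84 85 89]
(354, 318) [ 570. -201.   14.] [66 67 66]
(354, 320) [ 567. -208.   16.] [50 52 51]
(360, 296) [ 568. -230.  116.] [44 47 54]
(360, 298) [ 568. -231.  112.] [45 52 56]
(360, 300) [ 579. -207.   77.] [44 51 54]
(360, 302) [ 579. -208.   71.] [44 49 52]
(360, 304) [ 581. -204.   59.] [48 54 59]
(360, 306) [ 581. -206.   56.] [44 49 53]
(360, 308) [ 583. -201.   43.] [48 52 57]
(360, 310) [ 582. -205.   41.] [51 57 59]
(360, 312) [ 595. -177.   -1.] [77 81 77]
(360, 314) [ 595. -179.   -5.] [81 80 83]
(360, 316) [ 589. -192.    4.] [87 88 88]
(360, 318) [ 588. -195.   -0.] [82 84 84]
(360, 320) [ 586. -201.    1.] [81 84 84]
(364, 296) [ 578. -229.  113.] [49 53 59]
(364, 298) [ 589. -207.   80.] [46 51 53]
(364, 300) [ 590. -204.   71.] [39 50 53]
(364, 302) [ 590. -206.   66.] [46 49 57]
(364, 304) [ 592. -203.   55.] [44 49 55]
(364, 306) [ 593. -201.   47.] [49 56 57]
(364, 308) [ 593. -201.   40.] [54 55 60]
(364, 310) [ 595. -198.   29.] [73 75 77]
(364, 312) [ 603. -181.    1.] [83 86 85]
(364, 314) [ 601. -186.    0.] [83 86 84]
(364, 316) [ 598. -195.    4.] [83 86 83]
(364, 318) [ 598. -195.   -2.] [85 87 87]
(364, 320) [ 595. -203.   -1.] [83 84 83]
```

The picture shows the fingers now ahead of the right panel at (339,305), which hasn't moved. So the open tips stand higher than I assumed and passed over it. I'll go back and find the true tip height by touching the counter gently.

```bash
python3 -m creep '[{"translation":[0,0,4],"delta_rot":[0,0,0]},{"translation":[-2.5,-0.2,0],"delta_rot":[0,0,0]},{"translation":[-2.5,-0.2,0],"delta_rot":[0,0,0]},{"translation":[-2.5,-0.2,0],"delta_rot":[0,0,0]},{"translation":[-2.5,-0.2,0],"delta_rot":[0,0,0]}]' 1
python3 -m creep '[{"translation":[0,0,-2],"delta_rot":[0,0,0]},{"translation":[0,0,-2],"delta_rot":[0,0,0]},{"translation":[0,0,-0.5],"delta_rot":[0,0,0]},{"translation":[0,0,0],"delta_rot":[0,0,0]},{"translation":[0,0,0],"delta_rot":[0,0,0]}]' 1;python3 st.py
python3 -m creep '[{"translation":[0,0,-0.3],"delta_rot":[0,0,0]},{"translation":[0,0,0],"delta_rot":[0,0,0]}]' 1;python3 st.py; python3 look.py 5;python3 - <<'E'
import cv2,numpy as np
p=np.load("/tmp/side_p.npy")
a=cv2.resize(p[220:340,240:400,::-1],None,fx=4,fy=4)
cv2.imwrite("pics/z5.png",a)
E
```

```text
time_s: 14.63
ee_pos: [475.6, -155.2, 59.4]
ee_rot: [160.7, 90.0, 165.9]
force: [-0.1, -0.7, -0.4]
gripper_width: 91.3
time_s: 15.05
ee_pos: [477.4, -155.4, 14.6]
ee_rot: [144.7, 90.0, 149.9]
force: [0.2, -0.7, 0.5]
gripper_width: 91.5
t 15.05 tcp [ 477.4 -155.4   14.6] x [-0.  0. -1.] jaw ang 95.2 F [ 0.2 -0.7  0.5] w 91.5 q [ -19.   24.  114.    0.   43. -115.]
time_s: 15.22
ee_pos: [477.8, -155.4, 11.8]
ee_rot: [-20.7, 89.9, -15.5]
force: [0.1, 0.3, -0.7]
gripper_width: 91.2
t 15.22 tcp [ 477.8 -155.4   11.8] x [ 0.001 -0.    -1.   ] jaw ang 95.21 F [ 0.1  0.3 -0.7] w 91.2 q [ -19.   24.  114.    0.   42. -115.]
```

View pics/z5.png

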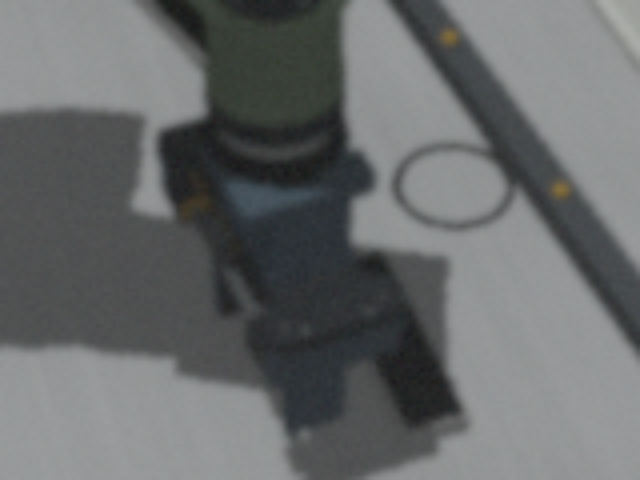

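```bash
python3 -m creep '[{"translation":[0,0,-0.25],"delta_rot":[0,0,0]},{"translation":[0,0,0],"delta_rot":[0,0,0]}]' 1;python3 st.py; python3 -m creep '[{"translation":[0,0,-0.25],"delta_rot":[0,0,0]},{"translation":[0,0,0],"delta_rot":[0,0,0]}]' 1;python3 st.py;python3 -m creep '[{"translation":[0,0,-0.25],"delta_rot":[0,0,0]},{"translation":[0,0,0],"delta_rot":[0,0,0]}]' 1;python3 st.py
```

```text
time_s: 15.48
ee_pos: [477.2, -155.2, 8.8]
ee_rot: [110.3, 90.0, 115.5]
force: [-0.4, 0.0, 0.4]
gripper_width: 91.3
t 15.48 tcp [ 477.2 -155.2    8.8] x [-0.  0. -1.] jaw ang 95.2 F [-0.4  0.   0.4] w 91.3 q [ -19.   24.  114.    0.   42. -115.]
time_s: 15.65
ee_pos: [477.0, -155.2, 6.0]
ee_rot: [148.0, 90.0, 153.2]
force: [0.5, -0.7, -0.4]
gripper_width: 90.8
t 15.65 tcp [ 477.  -155.2    6. ] x [-0.001  0.    -1.   ] jaw ang 95.2 F [ 0.5 -0.7 -0.4] w 90.8 q [ -19.   24.  114.    0.   42. -115.]
time_s: 15.82
ee_pos: [476.9, -155.2, 3.4]
ee_rot: [149.6, 90.0, 154.8]
force: [0.6, 1.0, -0.5]
gripper_width: 91.1
t 15.82 tcp [ 476.9 -155.2    3.4] x [-0.001  0.    -1.   ] jaw ang 95.2 F [ 0.6  1.  -0.5] w 91.1 q [ -19.   25.  114.    0.   41. -115.]
```

```bash
python3 look.py 6; python3 - <<'E'
from h import *
p=np.load("/tmp/side_p.npy");d=np.load("/tmp/side_d.npy")
cv2.imwrite("pics/z6.png",cv2.resize(p[270:350,270:370,::-1],None,fx=7,fy=7,interpolation=cv2.INTER_NEAREST))
c=optics.camera_params("side")
for u in(311,315,320):
  for v in range(312,336,2):
    z=d[v,u];X=c["R"].T@(np.linalg.inv(c["mtx"])@np.array([u,v,1.])*z-c["t"]);print((u,v),X.round(0),p[v,u])
E
```

```text
(311, 312) [ 453. -247.  124.] [45 45 50]
(311, 314) [ 454. -245.  115.] [47 52 52]
(311, 316) [ 455. -239.  101.] [44 49 50]
(311, 318) [ 455. -240.   97.] [53 58 61]
(311, 320) [ 464. -211.   55.] [66 71 72]
(311, 322) [ 464. -212.   50.] [58 62 64]
(311, 324) [ 463. -214.   46.] [58 58 62]
(311, 326) [ 464. -212.   36.] [60 61 64]
(311, 328) [ 464. -209.   26.] [60 66 68]
(311, 330) [ 464. -210.   21.] [82 85 84]
(311, 332) [ 467. -200.    1.] [92 95 96]
(311, 334) [ 465. -207.    2.] [103 104 105]
(315, 312) [ 462. -246.  119.] [43 49 53]
(315, 314) [ 464. -238.  104.] [42 47 53]
(315, 316) [ 465. -237.   96.] [48 54 57]
(315, 318) [ 471. -219.   68.] [49 51 58]
(315, 320) [ 472. -215.   57.] [46 52 57]
(315, 322) [ 473. -211.   45.] [50 56 59]
(315, 324) [ 473. -212.   39.] [49 57 61]
(315, 326) [ 473. -212.   33.] [47 51 56]
(315, 328) [ 472. -213.   28.] [49 56 59]
(315, 330) [ 474. -209.   15.] [67 69 74]
(315, 332) [ 475. -205.    4.] [81 83 85]
(315, 334) [ 474. -208.    0.] [80 83 83]
(320, 312) [ 477. -235.  102.] [44 50 54]
(320, 314) [ 476. -237.   99.] [45 49 54]
(320, 316) [ 476. -236.   91.] [45 47 49]
(320, 318) [ 483. -216.   61.] [45 51 57]
(320, 320) [ 483. -215.   52.] [40 48 50]
(320, 322) [ 484. -213.   43.] [46 51 53]
(320, 324) [ 485. -211.   34.] [48 53 56]
(320, 326) [ 484. -213.   30.] [42 52 53]
(320, 328) [ 486. -208.   17.] [63 69 70]
(320, 330) [ 488. -201.    1.] [78 80 83]
(320, 332) [ 487. -206.    0.] [80 80 84]
(320, 334) [ 485. -211.   -0.] [85 89 85]
```

View pics/z6.png

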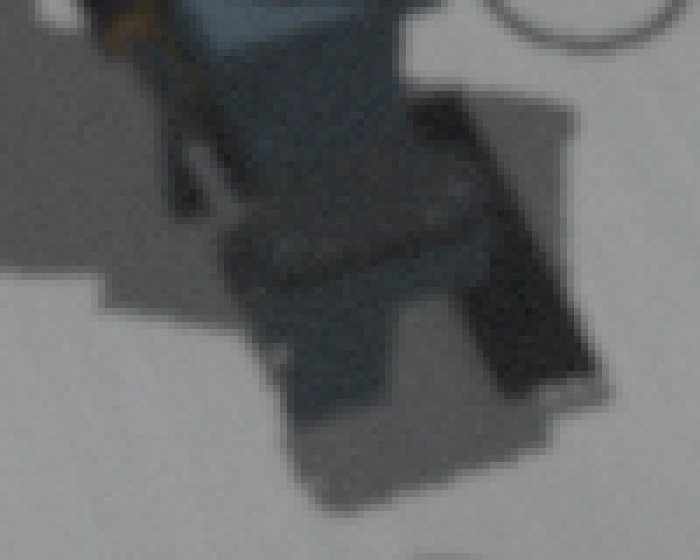

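```bash
python3 -m creep '[{"translation":[0,0,2.7],"delta_rot":[0,0,0]},{"translation":[0,0,0],"delta_rot":[0,0,0]},{"translation":[0,0,0],"delta_rot":[0,0,0]},{"translation":[0,0,0],"delta_rot":[0,0,0]},{"translation":[0,0,0],"delta_rot":[0,0,0]}]' -0.5 10
python3 -m creep '[{"translation":[0,0,0],"delta_rot":[0,0,0]},{"translation":[0,0,0],"delta_rot":[0,0,0]},{"translation":[0,0,0],"delta_rot":[0,0,0]},{"translation":[0,0,0],"delta_rot":[0,0,0]},{"translation":[0,0,0],"delta_rot":[0,0,0]}]' -0.5;python3 st.py
python3 look.py 7; python3 - <<'E'
from h import *
p=np.load("/tmp/side_p.npy");d=np.load("/tmp/side_d.npy")
cv2.imwrite("pics/z7.png",cv2.resize(p[260:340,270:370,::-1],None,fx=7,fy=7,interpolation=cv2.INTER_NEAREST))
E
```

```text
time_s: 16.33
ee_pos: [476.6, -155.1, 30.2]
ee_rot: [152.8, 89.9, 158.0]
force: [0.2, -0.4, 0.5]
gripper_width: 61.1
time_s: 16.75
ee_pos: [477.2, -155.3, 30.7]
ee_rot: [138.1, 90.0, 143.3]
force: [-0.2, -0.7, 0.5]
gripper_width: 27.5
t 16.75 tcp [ 477.2 -155.3   30.7] x [-0.  0. -1.] jaw ang 95.2 F [-0.2 -0.7  0.5] w 27.5 q [ -19.   22.  113.    0.   45. -115.]
```

View pics/z7.png

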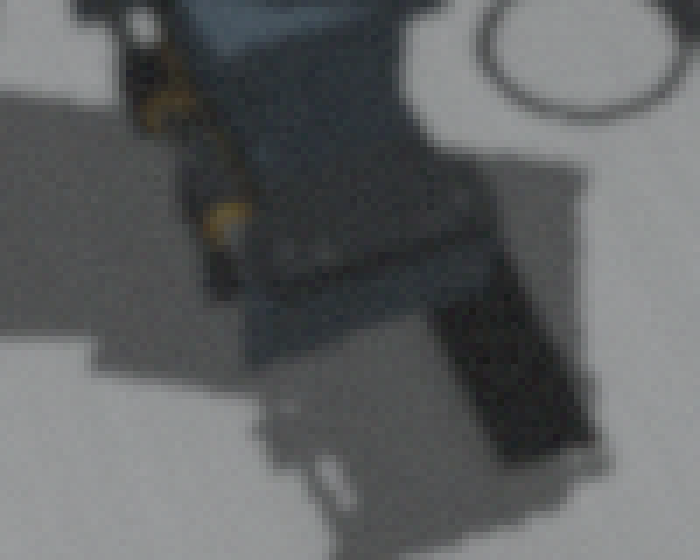

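```bash
python3 -m creep '[{"translation":[0,0,-0.8],"delta_rot":[0,0,0]},{"translation":[0,0,0],"delta_rot":[0,0,0]},{"translation":[0,0,0],"delta_rot":[0,0,0]}]';python3 -m creep '[{"translation":[0,0,-0.4],"delta_rot":[0,0,0]},{"translation":[0,0,0],"delta_rot":[0,0,0]}]';python3 -m creep '[{"translation":[0,0,-0.3],"delta_rot":[0,0,0]},{"translation":[0,0,0],"delta_rot":[0,0,0]}]';python3 -m creep '[{"translation":[0,0,-0.3],"delta_rot":[0,0,0]},{"translation":[0,0,0],"delta_rot":[0,0,0]}]'
```

```text
time_s: 17.1
ee_pos: [476.6, -155.1, 22.2]
ee_rot: [151.8, 89.9, 157.0]
force: [-0.8, -0.3, -0.5]
gripper_width: 22.8
time_s: 17.27
ee_pos: [476.9, -155.1, 18.3]
ee_rot: [149.9, 89.9, 155.1]
force: [-0.6, -0.1, 0.5]
gripper_width: 22.6
time_s: 17.43
ee_pos: [477.0, -155.2, 15.4]
ee_rot: [148.3, 90.0, 153.5]
force: [0.1, -0.3, 0.4]
gripper_width: 23.0
time_s: 17.6
ee_pos: [477.0, -155.2, 12.4]
ee_rot: [149.3, 90.0, 154.5]
force: [0.7, 1.4, -0.0]
gripper_width: 22.8
```

```bash
for i in 1; do python3 -m creep '[{"translation":[0,0,-0.2],"delta_rot":[0,0,0]},{"translation":[0,0,0],"delta_rot":[0,0,0]}]'; done; python3 -m creep '[{"translation":[0,0,-0.2],"delta_rot":[0,0,0]},{"translation":[0,0,0],"delta_rot":[0,0,0]}]'; python3 -m creep '[{"translation":[0,0,-0.2],"delta_rot":[0,0,0]},{"translation":[0,0,0],"delta_rot":[0,0,0]}]'; python3 -m creep '[{"translation":[0,0,-0.2],"delta_rot":[0,0,0]},{"translation":[0,0,0],"delta_rot":[0,0,0]}]'
```

```text
time_s: 17.77
ee_pos: [477.1, -155.2, 10.6]
ee_rot: [144.1, 90.0, 149.3]
force: [-0.9, -0.2, 0.2]
gripper_width: 22.5
time_s: 17.93
ee_pos: [477.0, -155.2, 8.6]
ee_rot: [144.9, 90.0, 150.1]
force: [0.7, -0.0, -0.8]
gripper_width: 23.0
time_s: 18.1
ee_pos: [477.0, -155.2, 6.6]
ee_rot: [145.2, 90.0, 150.4]
force: [-1.0, -0.8, -0.5]
gripper_width: 22.8
time_s: 18.27
ee_pos: [477.0, -155.2, 4.5]
ee_rot: [146.3, 90.0, 151.5]
force: [-0.3, 0.1, 0.1]
gripper_width: 22.6
```

```bash
python3 -m creep '[{"translation":[0,0,1.4],"delta_rot":[0,0,0]},{"translation":[0,0,0],"delta_rot":[0,0,0]},{"translation":[0,0,0],"delta_rot":[0,0,0]},{"translation":[0,0,0],"delta_rot":[0,0,0]},{"translation":[0,0,0],"delta_rot":[0,0,0]}]' -1 10;  python3 -m creep '[{"translation":[0,0,-0.4],"delta_rot":[0,0,0]},{"translation":[0,0,0],"delta_rot":[0,0,0]}]';python3 -m creep '[{"translation":[0,0,-0.2],"delta_rot":[0,0,0]},{"translation":[0,0,0],"delta_rot":[0,0,0]}]';python3 -m creep '[{"translation":[0,0,-0.2],"delta_rot":[0,0,0]},{"translation":[0,0,0],"delta_rot":[0,0,0]}]';python3 -m creep '[{"translation":[0,0,-0.2],"delta_rot":[0,0,0]},{"translation":[0,0,0],"delta_rot":[0,0,0]}]'
```

```text
time_s: 18.68
ee_pos: [476.9, -155.2, 18.4]
ee_rot: [147.8, 90.0, 153.0]
force: [-0.0, -0.1, 0.5]
gripper_width: 0.4
time_s: 18.85
ee_pos: [476.6, -155.1, 13.9]
ee_rot: [152.6, 89.9, 157.8]
force: [-1.2, -0.0, -0.0]
gripper_width: 0.5
time_s: 19.02
ee_pos: [476.9, -155.2, 12.3]
ee_rot: [151.2, 89.9, 156.4]
force: [0.5, -0.1, 0.5]
gripper_width: 0.7
time_s: 19.18
ee_pos: [477.0, -155.2, 10.5]
ee_rot: [146.3, 90.0, 151.5]
force: [-0.5, 0.4, -0.5]
gripper_width: 0.5
time_s: 19.35
ee_pos: [477.1, -155.2, 8.6]
ee_rot: [143.3, 90.0, 148.5]
force: [0.2, 0.1, -0.5]
gripper_width: 0.6
```

```bash
python3 -m creep '[{"translation":[0,0,-0.2],"delta_rot":[0,0,0]},{"translation":[0,0,0],"delta_rot":[0,0,0]}]';python3 -m creep '[{"translation":[0,0,-0.2],"delta_rot":[0,0,0]},{"translation":[0,0,0],"delta_rot":[0,0,0]}]';python3 -m creep '[{"translation":[0,0,-0.2],"delta_rot":[0,0,0]},{"translation":[0,0,0],"delta_rot":[0,0,0]}]'; python3 st.py; python3 look.py 8;python3 - <<'E'
from h import *
p=np.load("/tmp/side_p.npy");d=np.load("/tmp/side_d.npy")
cv2.imwrite("pics/z8.png",cv2.resize(p[260:340,270:370,::-1],None,fx=7,fy=7,interpolation=cv2.INTER_NEAREST))
print(proj("side",(477,-155,0)))
E
```

```text
time_s: 19.52
ee_pos: [477.0, -155.2, 6.6]
ee_rot: [145.8, 90.0, 151.0]
force: [0.3, -0.0, 0.7]
gripper_width: 0.3
time_s: 19.68
ee_pos: [477.0, -155.2, 4.6]
ee_rot: [144.8, 90.0, 150.0]
force: [0.1, 0.7, -0.1]
gripper_width: 0.9
time_s: 19.85
ee_pos: [477.0, -155.2, 2.6]
ee_rot: [146.3, 90.0, 151.5]
force: [-0.2, -0.8, 0.4]
gripper_width: 0.5
t 19.85 tcp [ 477.  -155.2    2.6] x [-0.  0. -1.] jaw ang 95.2 F [-0.2 -0.8  0.4] w 0.5 q [ -19.   25.  114.    0.   41. -115.]
[309.15264301 316.90498969]
```

View pics/z8.png

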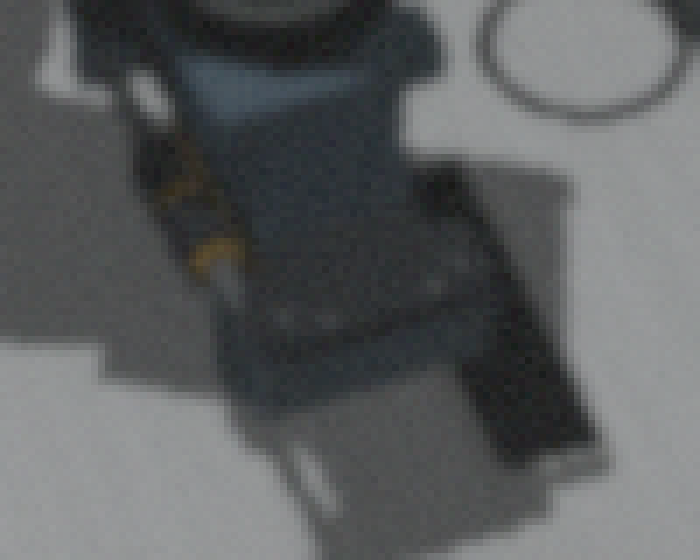

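```bash
python3 - <<'E'
from h import *
p=np.load("/tmp/side_p.npy");d=np.load("/tmp/side_d.npy")
c=optics.camera_params("side")
for u in(306,312,320):
  for v in range(290,326,3):
    z=np.median(d[v-1:v+2,u-1:u+2]);X=c["R"].T@(np.linalg.inv(c["mtx"])@np.array([u,v,1.])*z-c["t"]);print((u,v),X.round(0),p[v,u])
E
```

```text
(306, 290) [ 457. -199.  141.] [43 46 52]
(306, 293) [ 456. -201.  134.] [43 49 52]
(306, 296) [ 455. -206.  130.] [45 42 43]
(306, 299) [ 456. -201.  115.] [49 48 49]
(306, 302) [ 448. -227.  135.] [46 50 54]
(306, 305) [ 447. -231.  130.] [48 54 52]
(306, 308) [ 446. -234.  125.] [49 52 54]
(306, 311) [ 446. -233.  114.] [49 53 57]
(306, 314) [ 446. -233.  105.] [48 54 60]
(306, 317) [ 446. -232.   95.] [56 62 63]
(306, 320) [ 467. -162.    0.] [76 78 78]
(306, 323) [ 464. -172.    2.] [90 93 93]
(312, 290) [ 468. -206.  144.] [46 50 56]
(312, 293) [ 468. -207.  135.] [45 48 53]
(312, 296) [ 466. -214.  134.] [45 45 52]
(312, 299) [ 463. -222.  135.] [50 52 54]
(312, 302) [ 460. -231.  135.] [44 48 52]
(312, 305) [ 458. -238.  134.] [49 51 54]
(312, 308) [ 456. -245.  132.] [41 45 49]
(312, 311) [ 455. -247.  125.] [39 43 46]
(312, 314) [ 457. -240.  109.] [47 49 53]
(312, 317) [ 457. -239.   98.] [46 52 55]
(312, 320) [ 480. -167.    1.] [78 79 82]
(312, 323) [ 477. -175.    1.] [ 97 100  98]
(320, 290) [ 486. -206.  138.] [39 45 51]
(320, 293) [ 484. -210.  134.] [52 56 55]
(320, 296) [ 482. -219.  134.] [48 48 50]
(320, 299) [ 479. -226.  132.] [50 51 54]
(320, 302) [ 477. -234.  133.] [50 48 52]
(320, 305) [ 473. -244.  135.] [45 48 47]
(320, 308) [ 473. -245.  127.] [37 40 40]
(320, 311) [ 474. -244.  116.] [48 52 55]
(320, 314) [ 476. -237.   98.] [49 51 55]
(320, 317) [ 500. -166.    4.] [76 79 79]
(320, 320) [ 498. -172.    0.] [80 79 80]
(320, 323) [ 495. -181.    1.] [79 82 80]
```

Depth shows the gripper body's underside at about 95 mm while the reported TCP z is 2.6. The tips are really about 28–30 mm higher than the reading implies. I'll keep feeling downward for the counter.

```bash
python3 -m creep '[{"translation":[0,0,-0.3],"delta_rot":[0,0,0]},{"translation":[0,0,0],"delta_rot":[0,0,0]}]';python3 -m creep '[{"translation":[0,0,-0.3],"delta_rot":[0,0,0]},{"translation":[0,0,0],"delta_rot":[0,0,0]}]';python3 -m creep '[{"translation":[0,0,-0.3],"delta_rot":[0,0,0]},{"translation":[0,0,0],"delta_rot":[0,0,0]}]';python3 -m creep '[{"translation":[0,0,-0.2],"delta_rot":[0,0,0]},{"translation":[0,0,0],"delta_rot":[0,0,0]}]'
```

```text
time_s: 20.12
ee_pos: [477.0, -155.2, -0.5]
ee_rot: [147.3, 90.0, 152.5]
force: [1.0, 0.0, -0.1]
gripper_width: 0.3
time_s: 20.28
ee_pos: [476.9, -155.2, -3.6]
ee_rot: [150.8, 89.9, 156.0]
force: [0.2, 0.2, -0.0]
gripper_width: 0.3
time_s: 20.45
ee_pos: [476.9, -155.2, -6.6]
ee_rot: [150.0, 89.9, 155.2]
force: [-0.1, -0.2, 0.4]
gripper_width: 0.5
time_s: 20.62
ee_pos: [477.0, -155.2, -8.5]
ee_rot: [145.6, 90.0, 150.7]
force: [-0.7, 0.2, -0.7]
gripper_width: 0.4
```

```bash
python3 -m creep '[{"translation":[0,0,-0.2],"delta_rot":[0,0,0]},{"translation":[0,0,0],"delta_rot":[0,0,0]}]';python3 -m creep '[{"translation":[0,0,-0.15],"delta_rot":[0,0,0]},{"translation":[0,0,0],"delta_rot":[0,0,0]}]';python3 -m creep '[{"translation":[0,0,-0.15],"delta_rot":[0,0,0]},{"translation":[0,0,0],"delta_rot":[0,0,0]}]'
```

```text
time_s: 20.78
ee_pos: [477.2, -155.3, -8.6]
ee_rot: [19.2, 90.0, 24.4]
force: [-3.3, 1.6, 14.1]
gripper_width: 0.6
time_s: 20.95
ee_pos: [477.2, -155.3, -8.7]
ee_rot: [-15.5, 90.0, -10.3]
force: [-5.9, 2.8, 28.5]
gripper_width: 0.6
time_s: 21.12
ee_pos: [477.2, -155.3, -8.7]
ee_rot: [-20.1, 89.9, -14.9]
force: [-10.0, 4.1, 39.4]
gripper_width: 0.6
```

```bash
python3 -m creep '[{"translation":[0,0,0.8],"delta_rot":[0,0,0]},{"translation":[0,0,0.7],"delta_rot":[0,0,0]},{"translation":[0,0,0],"delta_rot":[0,0,0]},{"translation":[0,0,0],"delta_rot":[0,0,0]},{"translation":[0,0,0],"delta_rot":[0,0,0]}]' 1
python3 -m creep '[{"translation":[0,0,0],"delta_rot":[0,0,0]},{"translation":[0,0,0],"delta_rot":[0,0,0]},{"translation":[0,0,0],"delta_rot":[0,0,0]},{"translation":[0,0,0],"delta_rot":[0,0,0]},{"translation":[0,0,0],"delta_rot":[0,0,0]}]' 1
python3 -m creep '[{"translation":[0,0,-0.4],"delta_rot":[0,0,0]},{"translation":[0,0,-0.3],"delta_rot":[0,0,0]},{"translation":[0,0,0],"delta_rot":[0,0,0]}]';python3 -m creep '[{"translation":[0,0,-0.2],"delta_rot":[0,0,0]},{"translation":[0,0,0],"delta_rot":[0,0,0]}]'
```

```text
time_s: 21.53
ee_pos: [476.9, -155.2, 1.3]
ee_rot: [151.1, 89.9, 156.3]
force: [0.2, 0.3, 0.2]
gripper_width: 31.0
time_s: 21.95
ee_pos: [477.1, -155.3, 1.6]
ee_rot: [145.1, 90.0, 150.3]
force: [-0.3, 0.0, 0.1]
gripper_width: 64.2
time_s: 22.2
ee_pos: [476.6, -155.1, -5.9]
ee_rot: [152.0, 89.9, 157.2]
force: [0.4, 0.3, 0.4]
gripper_width: 84.1
time_s: 22.37
ee_pos: [477.0, -155.2, -7.5]
ee_rot: [149.2, 90.0, 154.4]
force: [-0.5, -0.5, 0.0]
gripper_width: 91.1
```

```bash
python3 -m creep '[{"translation":[0,0,-0.15],"delta_rot":[0,0,0]},{"translation":[0,0,0],"delta_rot":[0,0,0]}]';python3 -m creep '[{"translation":[0,0,-0.15],"delta_rot":[0,0,0]},{"translation":[0,0,0],"delta_rot":[0,0,0]}]';python3 -m creep '[{"translation":[0,0,-0.1],"delta_rot":[0,0,0]},{"translation":[0,0,0],"delta_rot":[0,0,0]}]'
```

```text
time_s: 22.53
ee_pos: [477.3, -155.3, -8.6]
ee_rot: [-8.9, 90.0, -3.7]
force: [-0.3, -0.3, 0.6]
gripper_width: 90.9
time_s: 22.7
ee_pos: [477.3, -155.3, -8.7]
ee_rot: [-11.6, 90.0, -6.4]
force: [-3.7, 0.6, 13.5]
gripper_width: 91.1
time_s: 22.87
ee_pos: [477.4, -155.3, -8.7]
ee_rot: [-17.4, 90.0, -12.2]
force: [-5.2, 1.9, 21.8]
gripper_width: 91.0
```

Contact is at reported z = -8.6 for both open and closed jaws, so tip height = reported z + 8.6. I'll push at a reported z of about -4.

```bash
python3 -m creep '[{"translation":[0,0,0.7],"delta_rot":[0,0,0]},{"translation":[0,0,0],"delta_rot":[0,0,0]},{"translation":[0,0,0],"delta_rot":[0,0,0]}]';python3 st.py
python3 -m creep '[{"translation":[0.8,0.03,0],"delta_rot":[0,0,0]},{"translation":[0.8,0.03,0],"delta_rot":[0,0,0]},{"translation":[0.8,0.07,0],"delta_rot":[0,0,0]},{"translation":[0.8,0.07,0],"delta_rot":[0,0,0]},{"translation":[0.8,0.07,0],"delta_rot":[0,0,0]}]' 1;python3 st.py
python3 -m creep '[{"translation":[0.8,0.07,0],"delta_rot":[0,0,0]},{"translation":[0.8,0.07,0],"delta_rot":[0,0,0]},{"translation":[0.8,0.07,0],"delta_rot":[0,0,0]},{"translation":[0.8,0.07,0],"delta_rot":[0,0,0]},{"translation":[0.8,0.07,0],"delta_rot":[0,0,0]}]' 1;python3 st.py
python3 look.py 9;python3 - <<'E'
from h import *
p=np.load("/tmp/side_p.npy")
cv2.imwrite("pics/z9.png",cv2.resize(p[220:340,280:440,::-1],None,fx=4,fy=4))
E
```

```text
time_s: 23.12
ee_pos: [477.5, -155.4, -4.0]
ee_rot: [-20.4, 89.9, -15.2]
force: [0.0, -0.7, -0.3]
gripper_width: 91.1
t 23.12 tcp [ 477.5 -155.4   -4. ] x [ 0.001 -0.    -1.   ] jaw ang 95.2 F [ 0.  -0.7 -0.3] w 91.1 q [ -19.   25.  115.    0.   40. -115.]
time_s: 23.53
ee_pos: [518.1, -152.5, -4.5]
ee_rot: [156.6, 90.0, 161.8]
force: [-0.8, 1.0, 0.8]
gripper_width: 90.8
t 23.53 tcp [ 518.1 -152.5   -4.5] x [-0.001  0.    -1.   ] jaw ang 95.21 F [-0.8  1.   0.8] w 90.8 q [ -18.   28.  110.    0.   43. -113.]
time_s: 23.95
ee_pos: [558.0, -149.0, -4.2]
ee_rot: [133.4, 90.0, 138.6]
force: [-0.9, -0.3, 0.8]
gripper_width: 91.3
t 23.95 tcp [ 558.  -149.    -4.2] x [-0.  0. -1.] jaw ang 95.2 F [-0.9 -0.3  0.8] w 91.3 q [ -16.   30.  104.    0.   45. -111.]
```

View pics/z9.png

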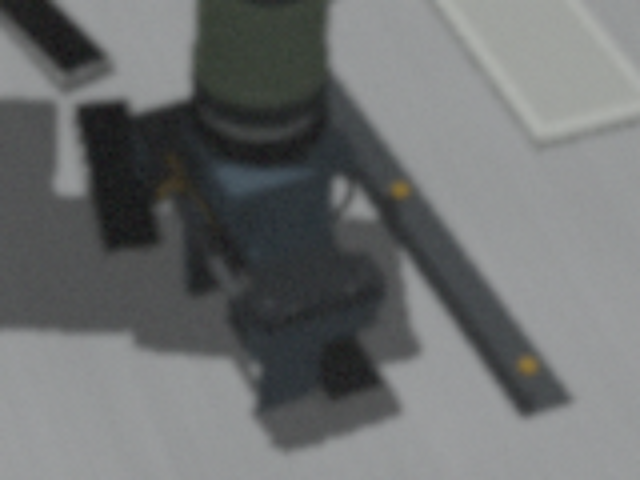

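The picture shows the panel, at about (350,370) in the crop, now ahead of both fingers and moving with them. I'll continue until it meets the rail.

```bash
python3 -m creep '[{"translation":[0.8,0.07,0],"delta_rot":[0,0,0]},{"translation":[0.8,0.07,0],"delta_rot":[0,0,0]},{"translation":[0.8,0.07,0],"delta_rot":[0,0,0]},{"translation":[0.8,0.07,0],"delta_rot":[0,0,0]},{"translation":[0.8,0.07,0],"delta_rot":[0,0,0]}]' 1;python3 st.py
python3 -m creep '[{"translation":[0.7,0.06,0],"delta_rot":[0,0,0]},{"translation":[0.6,0.06,0],"delta_rot":[0,0,0]},{"translation":[0.5,0.05,0],"delta_rot":[0,0,0]},{"translation":[0.4,0.04,0],"delta_rot":[0,0,0]},{"translation":[0,0,0],"delta_rot":[0,0,0]}]' 1;python3 st.py
```

```text
time_s: 24.47
ee_pos: [598.0, -145.5, -4.1]
ee_rot: [137.7, 90.0, 142.8]
force: [-1.6, 0.5, 0.6]
gripper_width: 91.1
t 24.47 tcp [ 598.  -145.5   -4.1] x [-0.  0. -1.] jaw ang 95.2 F [-1.6  0.5  0.6] w 91.1 q [ -15.   33.   99.    0.   48. -110.]
time_s: 24.88
ee_pos: [620.3, -143.4, -4.1]
ee_rot: [-7.6, 89.9, -2.4]
force: [1.0, -0.5, -0.4]
gripper_width: 91.2
t 24.88 tcp [ 620.3 -143.4   -4.1] x [ 0.001 -0.    -1.   ] jaw ang 95.21 F [ 1.  -0.5 -0.4] w 91.2 q [ -14.   34.   96.    0.   50. -109.]
```

```bash
python3 -m creep '[{"translation":[0.3,0.03,0],"delta_rot":[0,0,0]},{"translation":[0.2,0.02,0],"delta_rot":[0,0,0]},{"translation":[0,0,0],"delta_rot":[0,0,0]}]' 1;python3 st.py
python3 -m creep '[{"translation":[0.2,0.02,0],"delta_rot":[0,0,0]},{"translation":[0,0,0],"delta_rot":[0,0,0]}]' 1;python3 st.py
python3 -m creep '[{"translation":[0.15,0.015,0],"delta_rot":[0,0,0]},{"translation":[0,0,0],"delta_rot":[0,0,0]}]' 1;python3 st.py
```

```text
time_s: 25.13
ee_pos: [622.9, -143.0, -4.3]
ee_rot: [169.7, 89.8, 174.9]
force: [-5.2, -0.5, 2.6]
gripper_width: 91.3
t 25.13 tcp [ 622.9 -143.    -4.3] x [-0.003  0.    -1.   ] jaw ang 95.19 F [-5.2 -0.5  2.6] w 91.3 q [ -14.   35.   95.   -0.   50. -109.]
time_s: 25.3
ee_pos: [622.8, -143.0, -4.3]
ee_rot: [171.9, 89.6, 177.1]
force: [-8.3, -1.8, 6.1]
gripper_width: 91.5
t 25.3 tcp [ 622.8 -143.    -4.3] x [-0.007  0.    -1.   ] jaw ang 95.2 F [-8.3 -1.8  6.1] w 91.5 q [ -14.   35.   95.   -0.   51. -109.]
time_s: 25.47
ee_pos: [622.9, -143.0, -4.3]
ee_rot: [172.9, 89.4, 178.1]
force: [-11.7, -1.9, 7.8]
gripper_width: 91.0
t 25.47 tcp [ 622.9 -143.    -4.3] x [-0.01  0.   -1.  ] jaw ang 95.2 F [-11.7  -1.9   7.8] w 91.0 q [ -14.   35.   95.   -0.   51. -109.]
```

The right panel is flush: TCP stalled at 56 mm from the rail face, as expected, with Fx rising. Backing off and going to the middle panel.

```bash
python3 -m creep '[{"translation":[-0.8,-0.07,0],"delta_rot":[0,0,0]},{"translation":[-1.5,-0.14,0],"delta_rot":[0,0,0]},{"translation":[-1.5,-0.14,2],"delta_rot":[0,0,0]},{"translation":[0,0,3],"delta_rot":[0,0,0]},{"translation":[-2.8,2.85,0],"delta_rot":[0,0,0]}]' 1
python3 -m creep '[{"translation":[-2.8,2.85,0],"delta_rot":[0,0,0]},{"translation":[-2.8,2.85,0],"delta_rot":[0,0,0]},{"translation":[-2.8,2.85,0],"delta_rot":[0,0,0]},{"translation":[-2.8,2.85,0],"delta_rot":[0,0,0]},{"translation":[0,0,0],"delta_rot":[0,0,0]}]' 1
python3 -m creep '[{"translation":[0,0,0],"delta_rot":[0,0,0]},{"translation":[0,0,0],"delta_rot":[0,0,0]}]';python3 st.py
python3 look.py 10; python3 meas.py
```

```text
time_s: 25.88
ee_pos: [571.3, -122.2, 51.6]
ee_rot: [-20.2, 88.8, -15.2]
force: [2.4, 0.8, 1.5]
gripper_width: 91.3
time_s: 26.3
ee_pos: [443.1, -0.2, 45.4]
ee_rot: [156.9, 89.6, 162.3]
force: [-0.2, -0.4, -1.5]
gripper_width: 91.0
time_s: 26.47
ee_pos: [451.5, -3.7, 46.5]
ee_rot: [-5.8, 89.8, -0.6]
force: [0.0, 0.1, -0.1]
gripper_width: 91.1
t 26.47 tcp [451.5  -3.7  46.5] x [ 0.004 -0.    -1.   ] jaw ang 95.23 F [ 0.   0.1 -0.1] w 91.1 q [ -2.  17. 118.   0.  44. -97.]
dark [239. 240.] z14 [518.9 170.2] [ 33.8 133.4] 15.7
dark [377. 175.] z14 [ 658.8 -139.1] [ 35.6 133.6] 3.8
```

View pics/top_10.png

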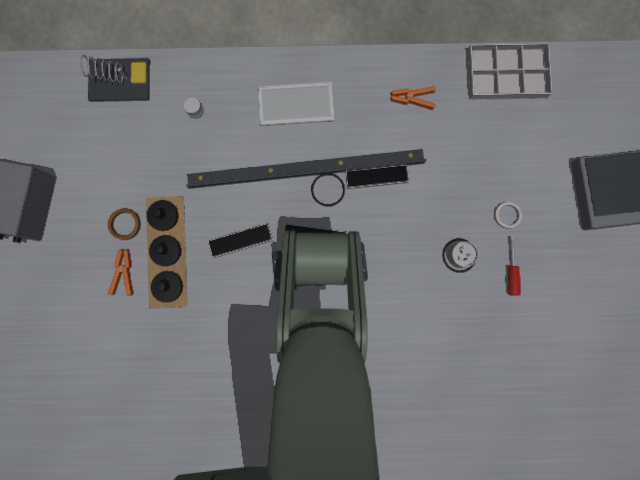

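```bash
python3 -m creep '[{"translation":[0,0,-2.5],"delta_rot":[0,0,0]},{"translation":[0,0,-2.5],"delta_rot":[0,0,0]},{"translation":[0,0,0],"delta_rot":[0,0,0]},{"translation":[0,0,0],"delta_rot":[0,0,0]}]' 1;python3 st.py
python3 -m creep '[{"translation":[0.8,0.07,0],"delta_rot":[0,0,0]},{"translation":[0.8,0.07,0],"delta_rot":[0,0,0]},{"translation":[0.8,0.07,0],"delta_rot":[0,0,0]},{"translation":[0.8,0.07,0],"delta_rot":[0,0,0]},{"translation":[0.8,0.07,0],"delta_rot":[0,0,0]}]' 1;python3 st.py
python3 -m creep '[{"translation":[0.8,0.07,0],"delta_rot":[0,0,0]},{"translation":[0.8,0.07,0],"delta_rot":[0,0,0]},{"translation":[0.8,0.07,0],"delta_rot":[0,0,0]},{"translation":[0.8,0.07,0],"delta_rot":[0,0,0]},{"translation":[0.8,0.07,0],"delta_rot":[0,0,0]}]' 1;python3 st.py
python3 look.py 11;python3 - <<'E'
from h import *
p=np.load("/tmp/side_p.npy")
cv2.imwrite("pics/z11.png",cv2.resize(p[180:330,230:430,::-1],None,fx=4,fy=4))
E
```

```text
time_s: 26.95
ee_pos: [449.5, -4.2, -4.9]
ee_rot: [171.0, 89.8, 176.2]
force: [-0.1, 0.6, 0.1]
gripper_width: 91.2
t 26.95 tcp [449.5  -4.2  -4.9] x [-0.003  0.    -1.   ] jaw ang 95.14 F [-0.1  0.6  0.1] w 91.2 q [ -2.  22. 121.   0.  37. -97.]
time_s: 27.37
ee_pos: [491.1, -0.1, -3.5]
ee_rot: [-6.2, 89.9, -1.0]
force: [-1.5, -0.4, 0.5]
gripper_width: 91.0
t 27.37 tcp [ 4.911e+02 -1.000e-01 -3.500e+00] x [ 0.001 -0.    -1.   ] jaw ang 95.2 F [-1.5 -0.4  0.5] w 91.0 q [ -1.  24. 116.   0.  39. -97.]
time_s: 27.78
ee_pos: [530.2, 3.5, -4.2]
ee_rot: [164.7, 90.0, 169.9]
force: [-2.7, 0.3, 2.3]
gripper_width: 91.1
t 27.78 tcp [530.2   3.5  -4.2] x [-0.001  0.    -1.   ] jaw ang 95.2 F [-2.7  0.3  2.3] w 91.1 q [ -1.  27. 111.   0.  42. -96.]
```

View pics/z11.png

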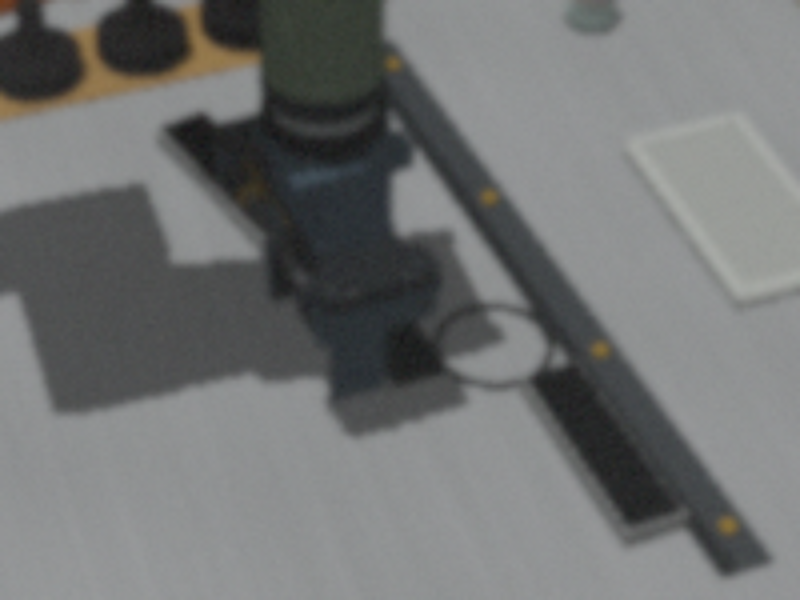

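```bash
python3 -m creep '[{"translation":[0.8,0.07,0],"delta_rot":[0,0,0]},{"translation":[0.8,0.07,0],"delta_rot":[0,0,0]},{"translation":[0.8,0.07,0],"delta_rot":[0,0,0]},{"translation":[0.8,0.07,0],"delta_rot":[0,0,0]},{"translation":[0.8,0.07,0],"delta_rot":[0,0,0]}]' 1;python3 st.py
python3 -m creep '[{"translation":[0.8,0.07,0],"delta_rot":[0,0,0]},{"translation":[0.8,0.07,0],"delta_rot":[0,0,0]},{"translation":[0.7,0.06,0],"delta_rot":[0,0,0]},{"translation":[0.5,0.05,0],"delta_rot":[0,0,0]},{"translation":[0.4,0.04,0],"delta_rot":[0,0,0]}]' 1;python3 st.py
python3 -m creep '[{"translation":[0.3,0.03,0],"delta_rot":[0,0,0]},{"translation":[0.2,0.02,0],"delta_rot":[0,0,0]},{"translation":[0.2,0.02,0],"delta_rot":[0,0,0]},{"translation":[0,0,0],"delta_rot":[0,0,0]}]' 1;python3 st.py
```

```text
time_s: 28.3
ee_pos: [570.6, 6.9, -4.2]
ee_rot: [52.8, 90.0, 58.0]
force: [-0.8, -0.1, 0.8]
gripper_width: 91.4
t 28.3 tcp [570.6   6.9  -4.2] x [ 0.  0. -1.] jaw ang 95.2 F [-0.8 -0.1  0.8] w 91.4 q [ -0.  30. 105.   0.  45. -96.]
time_s: 28.72
ee_pos: [602.3, 9.8, -4.2]
ee_rot: [154.3, 90.0, 159.5]
force: [-1.9, -0.6, 1.3]
gripper_width: 90.7
t 28.72 tcp [602.3   9.8  -4.2] x [-0.  0. -1.] jaw ang 95.2 F [-1.9 -0.6  1.3] w 90.7 q [ -0.  32. 101.   0.  47. -95.]
time_s: 29.05
ee_pos: [609.0, 10.5, -4.2]
ee_rot: [22.1, 90.0, 27.3]
force: [-0.4, -0.5, 0.4]
gripper_width: 91.4
t 29.05 tcp [609.   10.5  -4.2] x [ 0.  0. -1.] jaw ang 95.19 F [-0.4 -0.5  0.4] w 91.4 q [ -0.  32. 100.   0.  48. -95.]
```

```bash
python3 -m creep '[{"translation":[0.2,0.02,0],"delta_rot":[0,0,0]},{"translation":[0,0,0],"delta_rot":[0,0,0]}]' 1;python3 st.py
python3 -m creep '[{"translation":[0.2,0.02,0],"delta_rot":[0,0,0]},{"translation":[0,0,0],"delta_rot":[0,0,0]}]' 1;python3 st.py
python3 -m creep '[{"translation":[0.2,0.02,0],"delta_rot":[0,0,0]},{"translation":[0,0,0],"delta_rot":[0,0,0]}]' 1;python3 st.py
```

```text
time_s: 29.22
ee_pos: [609.0, 10.6, -4.2]
ee_rot: [175.9, 89.8, -178.9]
force: [-5.9, -1.1, 3.7]
gripper_width: 91.3
t 29.22 tcp [609.   10.6  -4.2] x [-0.004 -0.    -1.   ] jaw ang 95.18 F [-5.9 -1.1  3.7] w 91.3 q [ -0.  33. 100.  -0.  48. -95.]
time_s: 29.38
ee_pos: [609.0, 10.6, -4.3]
ee_rot: [177.7, 89.5, -177.1]
force: [-9.1, -1.4, 6.9]
gripper_width: 91.1
t 29.38 tcp [609.   10.6  -4.3] x [-0.008 -0.    -1.   ] jaw ang 95.19 F [-9.1 -1.4  6.9] w 91.1 q [ -0.  33.  99.  -0.  48. -95.]
time_s: 29.55
ee_pos: [609.0, 10.6, -4.4]
ee_rot: [178.0, 89.3, -176.8]
force: [-12.7, -1.8, 9.9]
gripper_width: 91.3
t 29.55 tcp [609.   10.6  -4.4] x [-0.012 -0.001 -1.   ] jaw ang 95.2 F [-12.7  -1.8   9.9] w 91.3 q [ -0.  33.  99.  -0.  49. -95.]
```

```bash
python3 -m creep '[{"translation":[-0.9,-0.08,0],"delta_rot":[0,0,0]},{"translation":[-1.5,-0.14,0],"delta_rot":[0,0,0]},{"translation":[-1.5,-0.14,2],"delta_rot":[0,0,0]},{"translation":[0,0,3],"delta_rot":[0,0,0]},{"translation":[-2.6,3.1,0],"delta_rot":[0,0,0]}]' 1
python3 -m creep '[{"translation":[-2.6,3.1,0],"delta_rot":[0,0,0]},{"translation":[-2.6,3.1,0],"delta_rot":[0,0,0]},{"translation":[-2.6,3.1,0],"delta_rot":[0,0,0]},{"translation":[-2.6,3.1,0],"delta_rot":[0,0,0]},{"translation":[0,0,0],"delta_rot":[0,0,0]}]' 1
python3 -m creep '[{"translation":[0,0,0],"delta_rot":[0,0,0]},{"translation":[0,0,0],"delta_rot":[0,0,0]}]';python3 st.py
python3 look.py 12; python3 meas.py
```

```text
time_s: 29.97
ee_pos: [558.4, 35.6, 51.1]
ee_rot: [-7.6, 89.0, -2.7]
force: [3.1, 0.8, 1.5]
gripper_width: 90.9
time_s: 30.38
ee_pos: [441.3, 166.1, 45.9]
ee_rot: [139.2, 89.9, 144.7]
force: [-0.1, -0.7, -1.2]
gripper_width: 91.3
time_s: 30.55
ee_pos: [446.9, 162.8, 46.3]
ee_rot: [9.4, 89.8, 14.6]
force: [1.3, -0.0, -0.0]
gripper_width: 91.3
t 30.55 tcp [446.9 162.8  46.3] x [ 0.003  0.001 -1.   ] jaw ang 95.25 F [ 1.3 -0.  -0. ] w 91.3 q [ 19.  19. 115.  -0.  46. -77.]
dark [186. 297.] z14 [400.8 283.7] [ 35.2 109.1] -84.3
dark [256. 267.] z14 [446.  124.6] [ 61.  206.9] -83.6
dark [306. 183.] z14 [645.8  18.7] [ 36.4 133.3] 4.9
dark [376. 175.] z14 [ 659.7 -139.1] [ 35.8 133.6] 4.8
```

View pics/top_12.png

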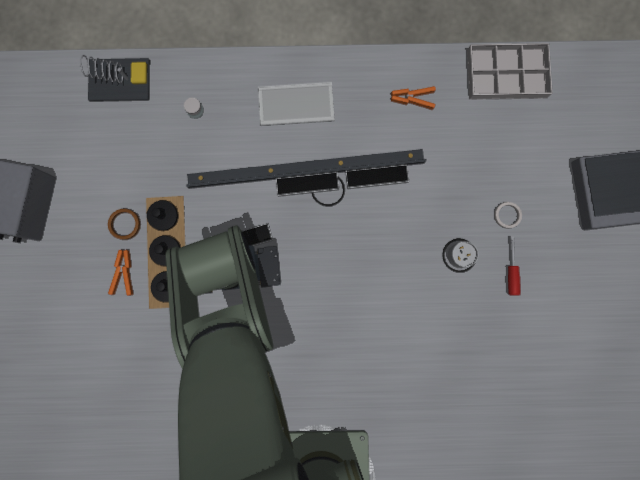

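```bash
python3 -m creep '[{"translation":[0,0.05,-2.5],"delta_rot":[0,0,0]},{"translation":[0,0,-2.5],"delta_rot":[0,0,0]},{"translation":[0,0,0],"delta_rot":[0,0,0]},{"translation":[0,0,0],"delta_rot":[0,0,0]}]' 1;python3 st.py
python3 -m creep '[{"translation":[0.8,0.07,0],"delta_rot":[0,0,0]},{"translation":[0.8,0.07,0],"delta_rot":[0,0,0]},{"translation":[0.8,0.07,0],"delta_rot":[0,0,0]},{"translation":[0.8,0.07,0],"delta_rot":[0,0,0]},{"translation":[0.8,0.07,0],"delta_rot":[0,0,0]}]' 1;python3 st.py
python3 -m creep '[{"translation":[0.8,0.07,0],"delta_rot":[0,0,0]},{"translation":[0.8,0.07,0],"delta_rot":[0,0,0]},{"translation":[0.8,0.07,0],"delta_rot":[0,0,0]},{"translation":[0.8,0.07,0],"delta_rot":[0,0,0]},{"translation":[0.8,0.07,0],"delta_rot":[0,0,0]}]' 1;python3 st.py
python3 -m creep '[{"translation":[0.8,0.07,0],"delta_rot":[0,0,0]},{"translation":[0.8,0.07,0],"delta_rot":[0,0,0]},{"translation":[0.8,0.07,0],"delta_rot":[0,0,0]},{"translation":[0.8,0.07,0],"delta_rot":[0,0,0]},{"translation":[0.8,0.07,0],"delta_rot":[0,0,0]}]' 1;python3 st.py
python3 -m creep '[{"translation":[0.8,0.07,0],"delta_rot":[0,0,0]},{"translation":[0.6,0.06,0],"delta_rot":[0,0,0]},{"translation":[0.4,0.04,0],"delta_rot":[0,0,0]},{"translation":[0.3,0.03,0],"delta_rot":[0,0,0]},{"translation":[0,0,0],"delta_rot":[0,0,0]}]' 1;python3 st.py
```

```text
time_s: 31.03
ee_pos: [445.5, 161.9, -4.9]
ee_rot: [-167.1, 89.8, -162.0]
force: [0.2, 0.3, 0.3]
gripper_width: 91.0
t 31.03 tcp [445.5 161.9  -4.9] x [-0.003 -0.001 -1.   ] jaw ang 95.1 F [0.2 0.3 0.3] w 91.0 q [ 19.  24. 118.   0.  38. -77.]
time_s: 31.45
ee_pos: [487.1, 166.7, -3.5]
ee_rot: [20.9, 89.9, 26.1]
force: [-0.9, 0.1, 0.6]
gripper_width: 91.4
t 31.45 tcp [487.1 166.7  -3.5] x [ 0.001  0.001 -1.   ] jaw ang 95.19 F [-0.9  0.1  0.6] w 91.4 q [ 18.  26. 113.   0.  41. -78.]
time_s: 31.87
ee_pos: [526.3, 170.0, -4.2]
ee_rot: [179.4, 90.0, -175.4]
force: [-2.4, -0.4, 0.9]
gripper_width: 91.5
t 31.87 tcp [526.3 170.   -4.2] x [-0. -0. -1.] jaw ang 95.2 F [-2.4 -0.4  0.9] w 91.5 q [ 17.  29. 108.   0.  44. -78.]
time_s: 32.28
ee_pos: [566.5, 173.5, -4.2]
ee_rot: [112.5, 90.0, 117.7]
force: [-1.7, -0.2, 0.5]
gripper_width: 91.4
t 32.28 tcp [566.5 173.5  -4.2] x [-0.  0. -1.] jaw ang 95.2 F [-1.7 -0.2  0.5] w 91.4 q [ 16.  31. 102.   0.  46. -79.]
time_s: 32.7
ee_pos: [587.5, 175.6, -4.2]
ee_rot: [13.2, 89.9, 18.4]
force: [-0.4, 0.2, 0.9]
gripper_width: 91.2
t 32.7 tcp [587.5 175.6  -4.2] x [ 0.001  0.    -1.   ] jaw ang 95.2 F [-0.4  0.2  0.9] w 91.2 q [ 16.  33.  99.   0.  48. -80.]
```

```bash
python3 -m creep '[{"translation":[0.3,0.03,0],"delta_rot":[0,0,0]},{"translation":[0.3,0.03,0],"delta_rot":[0,0,0]},{"translation":[0,0,0],"delta_rot":[0,0,0]}]' 1;python3 st.py
python3 -m creep '[{"translation":[0.2,0.02,0],"delta_rot":[0,0,0]},{"translation":[0.1,0.01,0],"delta_rot":[0,0,0]},{"translation":[0,0,0],"delta_rot":[0,0,0]}]' 1;python3 st.py
python3 -m creep '[{"translation":[0.2,0.02,0],"delta_rot":[0,0,0]},{"translation":[0,0,0],"delta_rot":[0,0,0]}]' 1;python3 st.py
python3 -m creep '[{"translation":[0.2,0.02,0],"delta_rot":[0,0,0]},{"translation":[0,0,0],"delta_rot":[0,0,0]}]' 1;python3 st.py
```

```text
time_s: 32.95
ee_pos: [593.4, 176.2, -4.1]
ee_rot: [11.8, 89.9, 17.0]
force: [0.4, -0.0, 0.3]
gripper_width: 91.2
t 32.95 tcp [593.4 176.2  -4.1] x [ 0.001  0.    -1.   ] jaw ang 95.2 F [ 0.4 -0.   0.3] w 91.2 q [ 15.  33.  98.   0.  48. -80.]
time_s: 33.2
ee_pos: [594.1, 176.2, -4.2]
ee_rot: [-179.2, 89.8, -174.0]
force: [-4.3, 0.9, 3.2]
gripper_width: 91.3
t 33.2 tcp [594.1 176.2  -4.2] x [-0.004 -0.    -1.   ] jaw ang 95.18 F [-4.3  0.9  3.2] w 91.3 q [ 15.  33.  98.   0.  49. -80.]
time_s: 33.37
ee_pos: [594.1, 176.2, -4.3]
ee_rot: [-177.4, 89.5, -172.2]
force: [-9.8, 0.5, 7.4]
gripper_width: 91.3
t 33.37 tcp [594.1 176.2  -4.3] x [-0.008 -0.001 -1.   ] jaw ang 95.17 F [-9.8  0.5  7.4] w 91.3 q [ 15.  33.  98.   0.  49. -80.]
time_s: 33.53
ee_pos: [594.1, 176.2, -4.3]
ee_rot: [-177.0, 89.3, -171.8]
force: [-13.0, -0.2, 11.4]
gripper_width: 91.4
t 33.53 tcp [594.1 176.2  -4.3] x [-0.012 -0.002 -1.   ] jaw ang 95.17 F [-13.   -0.2  11.4] w 91.4 q [ 15.  33.  98.   0.  49. -80.]
```

```bash
python3 -m creep '[{"translation":[-0.9,-0.08,0],"delta_rot":[0,0,0]},{"translation":[-1.5,-0.14,0],"delta_rot":[0,0,0]},{"translation":[-1.5,-0.14,2],"delta_rot":[0,0,0]},{"translation":[0,0,4],"delta_rot":[0,0,0]},{"translation":[-2.6,-2.5,2],"delta_rot":[0,0,0]}]' 1
python3 -m creep '[{"translation":[-3,-2.5,0],"delta_rot":[0,0,0]},{"translation":[-3,-2.5,0],"delta_rot":[0,0,0]},{"translation":[-3,-2.5,0],"delta_rot":[0,0,0]},{"translation":[-3,-2.5,0],"delta_rot":[0,0,0]},{"translation":[-2,-2,0],"delta_rot":[0,0,0]}]' 1
python3 -m creep '[{"translation":[0,0,0],"delta_rot":[0,0,0]},{"translation":[0,0,0],"delta_rot":[0,0,0]}]';python3 st.py
python3 look.py 13; python3 - <<'E'
from h import *
p=np.load("/tmp/top_p.npy")
cv2.imwrite("pics/z13.png",cv2.resize(p[140:310,90:440,::-1],None,fx=2.2,fy=2.2,interpolation=cv2.INTER_CUBIC))
p=np.load("/tmp/side_p.npy")
cv2.imwrite("pics/z13s.png",cv2.resize(p[150:340,210:440,::-1],None,fx=3,fy=3))
E
```

```text
time_s: 33.95
ee_pos: [541.2, 151.6, 79.5]
ee_rot: [12.4, 89.2, 17.7]
force: [3.1, 0.0, 1.6]
gripper_width: 90.8
time_s: 34.37
ee_pos: [392.0, 26.9, 75.8]
ee_rot: [-70.9, 90.0, -65.6]
force: [-0.4, 0.4, -0.2]
gripper_width: 91.0
time_s: 34.53
ee_pos: [394.9, 27.5, 76.4]
ee_rot: [-3.1, 89.8, 2.0]
force: [0.1, 0.3, -0.2]
gripper_width: 91.0
t 34.53 tcp [394.9  27.5  76.4] x [ 0.003  0.    -1.   ] jaw ang 95.09 F [ 0.1  0.3 -0.2] w 91.0 q [  2.  10. 122.  -0.  47. -93.]
```

View pics/z13.png

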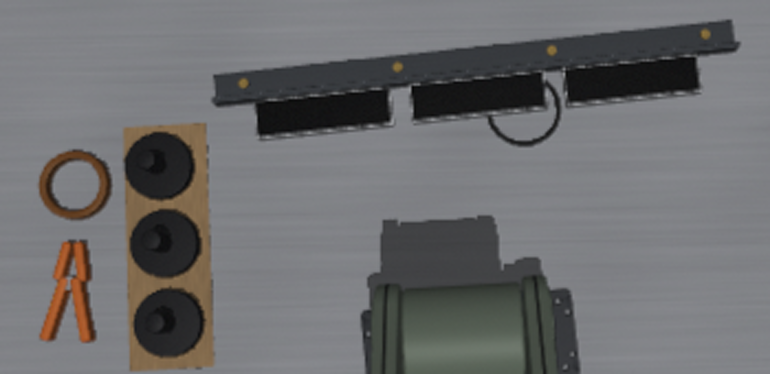

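View pics/z13s.png

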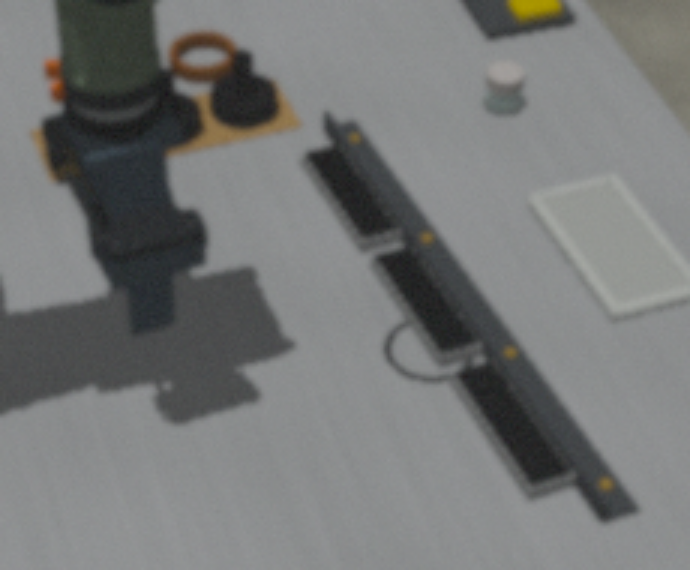

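```bash
cat > m2.py <<'E'
from h import *
p=np.load("/tmp/top_p.npy");g=p.max(2).astype(float)
a=np.radians(5.17);X=np.array([np.cos(a),np.sin(a)]);Y=np.array([-np.sin(a),np.cos(a)]);F=np.array([666.18,0])
for b in((200,150,270,215),(270,150,340,215),(340,150,420,215)):
    k=[]
    for thr in(40,45,36):
        k=cnts(roi(g<thr,*b),400,1400)
        if k:break
    k=max(k,key=cv2.contourArea);c,s,an=rectw(k,14)
    q=c-F;yr=q@Y;T=F-75*X+yr*Y
    print("panel",c.round(1),np.round(s,1),round(float(an),2),"face dist",round(q@X,1),"yr",round(yr,1),"weight target",T.round(1))
for x0_,y0_,x1,y1 in((140,195,186,232),(140,232,186,268),(140,268,186,305)):
    k=max(cnts(roi(g<50,x0_,y0_,x1,y1),300,2000),key=cv2.contourArea)
    (c,rad)=cv2.minEnclosingCircle(k);print("weight",np.round(c,1),round(rad,1),"z14",ray("top",c,14).round(1),ray("top",c,11).round(1))
E
python3 m2.py;  python3 - <<'E'
from h import *
p=np.load("/tmp/top_p.npy")
cv2.imwrite("pics/w13.png",cv2.resize((np.clip(p[190:310,140:190,::-1].astype(float)*3,0,255)).astype(np.uint8),None,fx=5,fy=5,interpolation=cv2.INTER_NEAREST))
E
```

```text
panel [630.  183.1] [ 36.3 144.9] 3.22 face dist -19.6 yr 185.7 weight target [574.8 178.1]
panel [645.9  18.7] [ 36.4 133.3] 5.0 face dist -18.5 yr 20.4 weight target [589.6  13.6]
panel [ 658.7 -139.2] [ 33.7 133.1] 5.17 face dist -20.0 yr -137.9 weight target [ 603.9 -144.1]
weight [162.1 215.2] 15.6 z14 [[577.  343.2  14. ]] [[577.5 344.   11. ]]
weight [164.6 250.4] 15.8 z14 [[497.9 336.6  14. ]] [[498.1 337.4  11. ]]
weight [166.2 286.2] 15.9 z14 [[418.7 332.3  14. ]] [[418.7 333.1  11. ]]
```

View pics/w13.png

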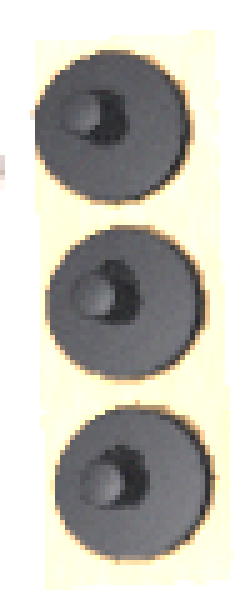

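```bash
python3 - <<'E'
from h import *
print(ray("top",[(155.9,212.5),(158.9,248.9),(159.9,286.5)],66).round(1))
E
```

```text
[[575.1 342.1  66. ]
 [496.8 334.7  66. ]
 [417.1 331.6  66. ]]
```

```bash
python3 -m creep '[{"translation":[0.3,3.8,1],"delta_rot":[0,0,0]},{"translation":[0.3,3.8,1],"delta_rot":[0,0,0]},{"translation":[0.3,3.8,1],"delta_rot":[0,0,0]},{"translation":[0.3,3.8,0],"delta_rot":[0,0,0]},{"translation":[0.3,3.8,0],"delta_rot":[0,0,0]}]' 0.1
python3 -m creep '[{"translation":[0.3,3.8,0],"delta_rot":[0,0,0]},{"translation":[0.3,3.8,0],"delta_rot":[0,0,0]},{"translation":[0.3,3.8,0],"delta_rot":[0,0,0]},{"translation":[0,0,0],"delta_rot":[0,0,0]},{"translation":[0,0,0],"delta_rot":[0,0,0]}]' 0.1
python3 st.py; python3 look.py 14
```

```text
time_s: 35.05
ee_pos: [411.3, 221.8, 106.7]
ee_rot: [22.5, 89.8, 27.8]
force: [1.0, 0.8, -0.9]
gripper_width: 60.8
time_s: 35.47
ee_pos: [419.2, 335.3, 105.3]
ee_rot: [29.7, 89.9, 35.2]
force: [-0.3, -0.5, -0.8]
gripper_width: 50.2
t 35.47 tcp [419.2 335.3 105.3] x [ 0.001  0.001 -1.   ] jaw ang 95.45 F [-0.3 -0.5 -0.8] w 50.2 q [ 37.  20. 103.  -0.  57. -58.]
```

View pics/top_14.png

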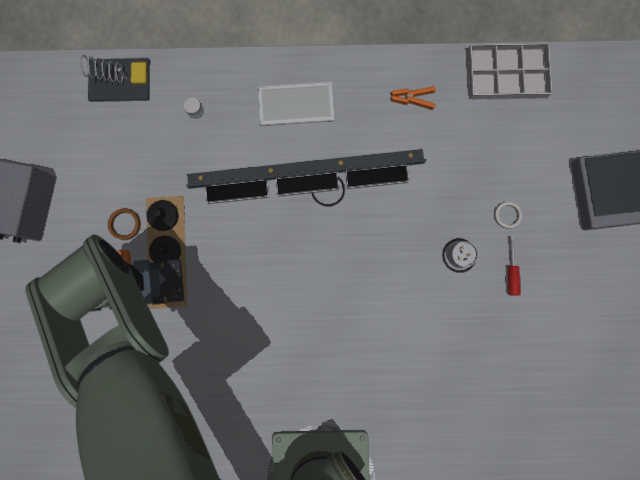

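```bash
python3 -m creep '[{"translation":[-0.1,-0.3,-3],"delta_rot":[0,0,0]},{"translation":[0,0,-3],"delta_rot":[0,0,0]},{"translation":[0,0,-2.4],"delta_rot":[0,0,0]},{"translation":[0,0,0],"delta_rot":[0,0,0]},{"translation":[0,0,0],"delta_rot":[0,0,0]}]' 0.1;python3 st.py
python3 -m creep '[{"translation":[0,0,0],"delta_rot":[0,0,0]},{"translation":[0,0,0],"delta_rot":[0,0,0]},{"translation":[0,0,0],"delta_rot":[0,0,0]},{"translation":[0,0,0],"delta_rot":[0,0,0]},{"translation":[0,0,0],"delta_rot":[0,0,0]}]' -0.65 20
python3 -m creep '[{"translation":[0,0,0],"delta_rot":[0,0,0]},{"translation":[0,0,0],"delta_rot":[0,0,0]},{"translation":[0,0,0],"delta_rot":[0,0,0]}]';python3 st.py
```

```text
time_s: 35.98
ee_pos: [417.3, 327.8, 21.4]
ee_rot: [-147.7, 89.9, -142.5]
force: [-0.7, 0.1, 0.5]
gripper_width: 50.4
t 35.98 tcp [417.3 327.8  21.4] x [-0.002 -0.002 -1.   ] jaw ang 95.12 F [-0.7  0.1  0.5] w 50.4 q [ 37.  25. 109.  -0.  46. -58.]
time_s: 36.4
ee_pos: [418.4, 330.2, 23.0]
ee_rot: [46.0, 89.8, 51.2]
force: [-0.7, 3.2, 2.0]
gripper_width: 19.7
time_s: 36.65
ee_pos: [418.4, 330.2, 22.9]
ee_rot: [42.6, 89.8, 47.8]
force: [-1.3, 0.8, 5.0]
gripper_width: 19.3
t 36.65 tcp [418.4 330.2  22.9] x [ 0.002  0.002 -1.   ] jaw ang 95.19 F [-1.3  0.8  5. ] w 19.3 q [ 37.  25. 109.   0.  46. -58.]
```

```bash
python3 -m creep '[{"translation":[0.1,-0.4,0],"delta_rot":[0,0,0]},{"translation":[0.2,-0.8,0],"delta_rot":[0,0,0]},{"translation":[0.3,-1.1,0],"delta_rot":[0,0,0]},{"translation":[0.35,-1.4,0],"delta_rot":[0,0,0]},{"translation":[0.35,-1.4,0],"delta_rot":[0,0,0]}]';python3 st.py
python3 -m creep '[{"translation":[0.35,-1.4,0],"delta_rot":[0,0,0]},{"translation":[0.35,-1.4,0],"delta_rot":[0,0,0]},{"translation":[0.35,-1.4,0],"delta_rot":[0,0,0]},{"translation":[0.35,-1.4,0],"delta_rot":[0,0,0]},{"translation":[0.35,-1.4,0],"delta_rot":[0,0,0]}]';python3 st.py
```

```text
time_s: 37.07
ee_pos: [431.8, 279.4, 23.0]
ee_rot: [45.5, 89.8, 50.7]
force: [-1.1, 4.3, 5.5]
gripper_width: 19.7
t 37.07 tcp [431.8 279.4  23. ] x [ 0.003  0.003 -1.   ] jaw ang 95.2 F [-1.1  4.3  5.5] w 19.7 q [ 32.  24. 112.   0.  44. -64.]
time_s: 37.48
ee_pos: [449.3, 208.9, 22.9]
ee_rot: [42.4, 89.8, 47.6]
force: [-0.8, 4.7, 6.4]
gripper_width: 19.5
t 37.48 tcp [449.3 208.9  22.9] x [ 0.003  0.003 -1.   ] jaw ang 95.16 F [-0.8  4.7  6.4] w 19.5 q [ 24.  22. 114.   0.  43. -72.]
```

Pressure and grip are steady; continuing.

```bash
python3 -m creep '[{"translation":[0.35,-1.4,0],"delta_rot":[0,0,0]},{"translation":[0.35,-1.4,0],"delta_rot":[0,0,0]},{"translation":[0.35,-1.4,0],"delta_rot":[0,0,0]},{"translation":[0.35,-1.4,0],"delta_rot":[0,0,0]},{"translation":[0.35,-1.4,0],"delta_rot":[0,0,0]}]';python3 st.py
python3 -m creep '[{"translation":[0.35,-1.4,0],"delta_rot":[0,0,0]},{"translation":[0.35,-1.4,0],"delta_rot":[0,0,0]},{"translation":[0.35,-1.4,0],"delta_rot":[0,0,0]},{"translation":[0.35,-1.4,0],"delta_rot":[0,0,0]},{"translation":[0.35,-1.4,0],"delta_rot":[0,0,0]}]';python3 st.py
python3 -m creep '[{"translation":[0.35,-1.4,0],"delta_rot":[0,0,0]},{"translation":[0.35,-1.4,0],"delta_rot":[0,0,0]},{"translation":[0.35,-1.4,0],"delta_rot":[0,0,0]},{"translation":[0.35,-1.4,0],"delta_rot":[0,0,0]},{"translation":[0.35,-1.4,0],"delta_rot":[0,0,0]}]';python3 st.py
```

```text
time_s: 37.9
ee_pos: [466.7, 138.7, 22.9]
ee_rot: [40.9, 89.8, 46.0]
force: [-1.9, 5.4, 7.5]
gripper_width: 20.0
t 37.9 tcp [466.7 138.7  22.9] x [ 0.002  0.002 -1.   ] jaw ang 95.16 F [-1.9  5.4  7.5] w 20.0 q [ 15.  22. 115.   0.  43. -80.]
time_s: 38.32
ee_pos: [484.0, 68.6, 22.9]
ee_rot: [44.2, 89.8, 49.4]
force: [-1.1, 6.4, 8.0]
gripper_width: 19.4
t 38.32 tcp [484.   68.6  22.9] x [ 0.002  0.002 -1.   ] jaw ang 95.15 F [-1.1  6.4  8. ] w 19.4 q [  7.  22. 115.   0.  43. -89.]
time_s: 38.73
ee_pos: [501.2, -1.4, 22.9]
ee_rot: [56.4, 89.9, 61.5]
force: [-0.6, 5.5, 8.8]
gripper_width: 19.3
t 38.73 tcp [501.2  -1.4  22.9] x [ 0.001  0.002 -1.   ] jaw ang 95.15 F [-0.6  5.5  8.8] w 19.3 q [ -2.  23. 113.   0.  44. -97.]
```

```bash
python3 -m creep '[{"translation":[0.5,-1.4,0],"delta_rot":[0,0,0]},{"translation":[0.5,-1.4,0],"delta_rot":[0,0,0]},{"translation":[0.5,-1.4,0],"delta_rot":[0,0,0]},{"translation":[0.5,-1.4,0],"delta_rot":[0,0,0]},{"translation":[0.5,-1.4,0],"delta_rot":[0,0,0]}]';python3 st.py
python3 -m creep '[{"translation":[0.5,-1.4,0],"delta_rot":[0,0,0]},{"translation":[0.5,-1.4,0],"delta_rot":[0,0,0]},{"translation":[0.6,-1.4,0],"delta_rot":[0,0,0]},{"translation":[0.8,-1.1,0],"delta_rot":[0,0,0]},{"translation":[0.8,-0.5,0],"delta_rot":[0,0,0]}]';python3 st.py
python3 -m creep '[{"translation":[0.8,0,0],"delta_rot":[0,0,0]},{"translation":[0.8,0.05,0],"delta_rot":[0,0,0]},{"translation":[0.6,0.05,0],"delta_rot":[0,0,0]},{"translation":[0.3,0.03,0],"delta_rot":[0,0,0]},{"translation":[0,0,0],"delta_rot":[0,0,0]}]';python3 st.py
```

```text
time_s: 39.15
ee_pos: [525.6, -71.3, 22.9]
ee_rot: [90.3, 89.9, 95.5]
force: [-3.0, 5.7, 9.7]
gripper_width: 19.6
t 39.15 tcp [525.6 -71.3  22.9] x [-0.     0.002 -1.   ] jaw ang 95.15 F [-3.   5.7  9.7] w 19.6 q [  -9.   25.  109.    0.   46. -104.]
time_s: 39.57
ee_pos: [556.2, -130.2, 23.0]
ee_rot: [154.9, 89.8, 160.0]
force: [-6.0, 3.4, 13.8]
gripper_width: 19.4
t 39.57 tcp [ 556.2 -130.2   23. ] x [-0.003  0.001 -1.   ] jaw ang 95.15 F [-6.   3.4 13.8] w 19.4 q [ -14.   28.  104.    0.   49. -110.]
time_s: 39.98
ee_pos: [581.8, -129.0, 22.9]
ee_rot: [-166.6, 89.9, -161.4]
force: [-4.4, -1.2, 10.0]
gripper_width: 19.6
t 39.98 tcp [ 581.8 -129.    22.9] x [-0.002 -0.001 -1.   ] jaw ang 95.24 F [-4.4 -1.2 10. ] w 19.6 q [ -14.   30.  100.   -0.   50. -109.]
```

```bash
python3 -m creep '[{"translation":[0.05,-0.6,0.04],"delta_rot":[0,0,0]},{"translation":[0.05,-0.6,0],"delta_rot":[0,0,0]},{"translation":[0.05,-0.45,0],"delta_rot":[0,0,0]},{"translation":[0.4,0.04,0],"delta_rot":[0,0,0]},{"translation":[0.4,0.04,0],"delta_rot":[0,0,0]}]';python3 st.py
python3 -m creep '[{"translation":[0.4,0.04,0],"delta_rot":[0,0,0]},{"translation":[0.3,0.03,0],"delta_rot":[0,0,0]},{"translation":[0.2,0.02,0],"delta_rot":[0,0,0]},{"translation":[0,0,0],"delta_rot":[0,0,0]}]';python3 st.py
```

```text
time_s: 40.4
ee_pos: [590.0, -144.9, 23.0]
ee_rot: [179.8, 89.7, -175.0]
force: [-6.6, -0.2, 9.9]
gripper_width: 19.7
t 40.4 tcp [ 590.  -144.9   23. ] x [-0.005 -0.    -1.   ] jaw ang 95.22 F [-6.6 -0.2  9.9] w 19.7 q [ -15.   31.   98.   -0.   51. -110.]
time_s: 40.73
ee_pos: [599.8, -143.9, 23.0]
ee_rot: [-173.4, 89.8, -168.2]
force: [-4.3, -0.3, 8.6]
gripper_width: 19.3
t 40.73 tcp [ 599.8 -143.9   23. ] x [-0.003 -0.001 -1.   ] jaw ang 95.23 F [-4.3 -0.3  8.6] w 19.3 q [ -15.   31.   97.   -0.   52. -110.]
```

```bash
python3 -m creep '[{"translation":[0.2,0.02,0],"delta_rot":[0,0,0]},{"translation":[0.1,0.01,0],"delta_rot":[0,0,0]},{"translation":[0,0,0],"delta_rot":[0,0,0]}]';python3 -m creep '[{"translation":[0.15,0.01,0],"delta_rot":[0,0,0]},{"translation":[0,0,0],"delta_rot":[0,0,0]}]';python3 -m creep '[{"translation":[0.15,0.01,0],"delta_rot":[0,0,0]},{"translation":[0,0,0],"delta_rot":[0,0,0]}]'
```

```text
time_s: 40.98
ee_pos: [602.4, -143.6, 23.0]
ee_rot: [-175.8, 89.8, -170.6]
force: [-5.0, -0.7, 8.4]
gripper_width: 19.3
time_s: 41.15
ee_pos: [603.9, -143.5, 23.0]
ee_rot: [-176.4, 89.8, -171.1]
force: [-5.2, -0.6, 8.6]
gripper_width: 19.7
time_s: 41.32
ee_pos: [604.4, -143.4, 23.1]
ee_rot: [179.9, 89.7, -174.8]
force: [-7.1, -0.7, 11.2]
gripper_width: 19.6
```

Contact with the panel. Release and rise, then fetch the middle weight at (497.5, 336).

```bash
python3 -m creep '[{"translation":[-0.1,0,0.05],"delta_rot":[0,0,0]},{"translation":[0,0,0],"delta_rot":[0,0,0]}]'
python3 -m creep '[{"translation":[0,0,0],"delta_rot":[0,0,0]},{"translation":[0,0,0],"delta_rot":[0,0,0]},{"translation":[0,0,0],"delta_rot":[0,0,0]},{"translation":[0,0,0],"delta_rot":[0,0,0]},{"translation":[0,0,0],"delta_rot":[0,0,0]}]' 0.1;python3 st.py
python3 -m creep '[{"translation":[0,0,2],"delta_rot":[0,0,0]},{"translation":[0,0,3],"delta_rot":[0,0,0]},{"translation":[0,0,3],"delta_rot":[0,0,0]},{"translation":[-0.9,3.8,0],"delta_rot":[0,0,0]},{"translation":[-0.9,3.8,0],"delta_rot":[0,0,0]}]'
python3 -m creep '[{"translation":[-0.9,3.8,0],"delta_rot":[0,0,0]},{"translation":[-0.9,3.8,0],"delta_rot":[0,0,0]},{"translation":[-0.9,3.8,0],"delta_rot":[0,0,0]},{"translation":[-0.9,3.8,0],"delta_rot":[0,0,0]},{"translation":[-0.9,3.8,0],"delta_rot":[0,0,0]}]'
python3 -m creep '[{"translation":[-0.9,3.8,0],"delta_rot":[0,0,0]},{"translation":[0,0,0],"delta_rot":[0,0,0]}]';python3 st.py; python3 look.py 15
```

```text
time_s: 41.48
ee_pos: [604.4, -143.4, 23.0]
ee_rot: [-175.3, 89.8, -170.1]
force: [-5.3, -1.6, 5.6]
gripper_width: 19.6
time_s: 41.9
ee_pos: [606.3, -142.8, 22.4]
ee_rot: [138.2, 90.0, 143.4]
force: [0.7, 0.2, 0.2]
gripper_width: 49.2
t 41.9 tcp [ 606.3 -142.8   22.4] x [-0.  0. -1.] jaw ang 95.2 F [0.7 0.2 0.2] w 49.2 q [ -14.   32.   96.    0.   52. -110.]
time_s: 42.32
ee_pos: [590.1, -67.6, 104.9]
ee_rot: [-11.6, 89.7, -6.7]
force: [0.1, 1.6, -0.6]
gripper_width: 50.0
time_s: 42.73
ee_pos: [542.6, 124.9, 102.8]
ee_rot: [24.3, 90.0, 29.5]
force: [0.8, 0.4, -0.6]
gripper_width: 50.1
time_s: 42.9
ee_pos: [532.6, 167.2, 102.8]
ee_rot: [93.3, 89.8, 98.8]
force: [0.5, 0.2, 0.0]
gripper_width: 50.2
t 42.9 tcp [532.6 167.2 102.8] x [-0.     0.003 -1.   ] jaw ang 95.51 F [0.5 0.2 0. ] w 50.2 q [ 16.  22. 100.   0.  58. -79.]
```

View pics/top_15.png

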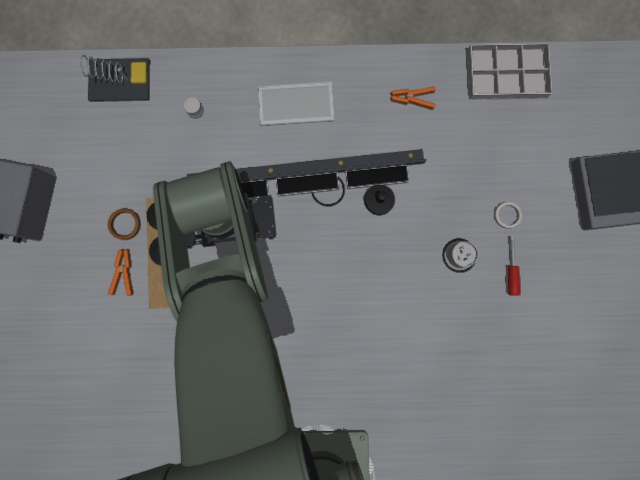

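```bash
python3 -m creep '[{"translation":[-0.7,3.4,0],"delta_rot":[0,0,0]},{"translation":[-0.7,3.4,0],"delta_rot":[0,0,0]},{"translation":[-0.7,3.4,0],"delta_rot":[0,0,0]},{"translation":[-0.7,3.3,0],"delta_rot":[0,0,0]},{"translation":[-0.7,3.3,0],"delta_rot":[0,0,0]}]'
python3 -m creep '[{"translation":[0,0,0],"delta_rot":[0,0,0]},{"translation":[0,0,0],"delta_rot":[0,0,0]}]';python3 st.py; python3 look.py 16;python3 - <<'E'
from h import *
p=np.load("/tmp/side_p.npy")
cv2.imwrite("pics/z16s.png",cv2.resize(p[130:330,190:440,::-1],None,fx=3,fy=3))
E
```

```text
time_s: 43.42
ee_pos: [499.8, 329.0, 102.7]
ee_rot: [-49.7, 90.0, -44.7]
force: [0.5, -0.3, -0.3]
gripper_width: 49.8
time_s: 43.58
ee_pos: [499.6, 329.1, 102.4]
ee_rot: [-88.8, 90.0, -83.5]
force: [-0.2, -1.6, 0.1]
gripper_width: 50.2
t 43.58 tcp [499.6 329.1 102.4] x [ 0.    -0.001 -1.   ] jaw ang 95.27 F [-0.2 -1.6  0.1] w 50.2 q [ 32.  25.  95.  -0.  60. -63.]
```

View pics/z16s.png

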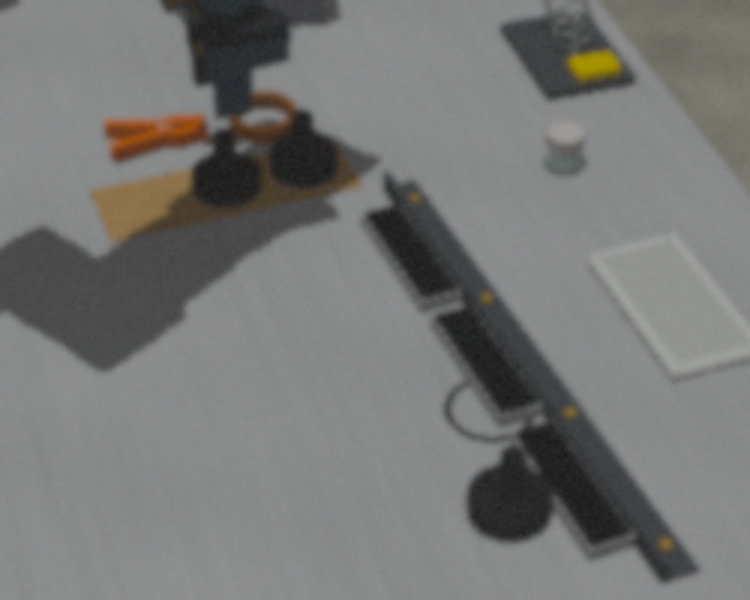

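View pics/top_16.png

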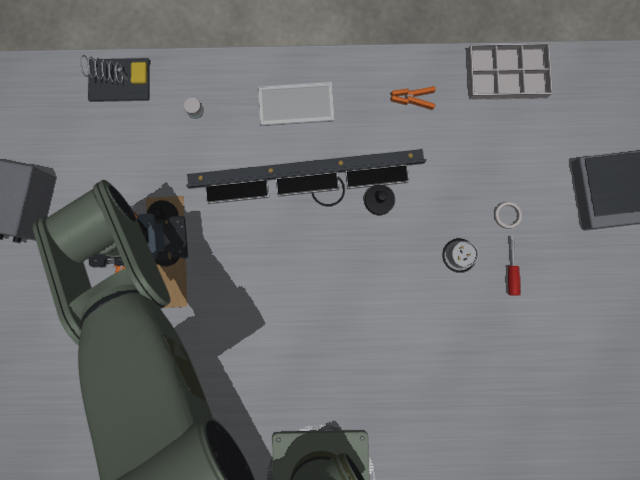

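```bash
python3 -m creep '[{"translation":[-0.15,0.7,-2],"delta_rot":[0,0,0]},{"translation":[0,0,-3],"delta_rot":[0,0,0]},{"translation":[0,0,-3],"delta_rot":[0,0,0]},{"translation":[0,0,0],"delta_rot":[0,0,0]},{"translation":[0,0,0],"delta_rot":[0,0,0]}]' 0.1;python3 st.py
python3 -m creep '[{"translation":[0,0,0],"delta_rot":[0,0,0]},{"translation":[0,0,0],"delta_rot":[0,0,0]},{"translation":[0,0,0],"delta_rot":[0,0,0]},{"translation":[0,0,0],"delta_rot":[0,0,0]},{"translation":[0,0,0],"delta_rot":[0,0,0]}]' -0.65 20
python3 -m creep '[{"translation":[0,0,0],"delta_rot":[0,0,0]},{"translation":[0,0,0],"delta_rot":[0,0,0]},{"translation":[0,0,0],"delta_rot":[0,0,0]}]';python3 st.py
```

```text
time_s: 44.1
ee_pos: [497.4, 333.9, 21.8]
ee_rot: [-149.5, 89.8, -144.4]
force: [-0.4, 0.2, 0.5]
gripper_width: 50.0
t 44.1 tcp [497.4 333.9  21.8] x [-0.003 -0.002 -1.   ] jaw ang 95.07 F [-0.4  0.2  0.5] w 50.0 q [ 33.  30. 100.  -0.  50. -62.]
time_s: 44.52
ee_pos: [498.2, 336.6, 23.8]
ee_rot: [35.6, 89.9, 40.8]
force: [-0.6, 5.9, 2.0]
gripper_width: 19.8
time_s: 44.77
ee_pos: [498.2, 336.6, 23.8]
ee_rot: [29.1, 89.9, 34.3]
force: [-0.5, -0.8, 5.9]
gripper_width: 19.7
t 44.77 tcp [498.2 336.6  23.8] x [ 0.001  0.001 -1.   ] jaw ang 95.21 F [-0.5 -0.8  5.9] w 19.7 q [ 33.  30. 100.   0.  50. -62.]
```

```bash
python3 -m creep '[{"translation":[0.05,-0.4,0],"delta_rot":[0,0,0]},{"translation":[0.1,-0.8,0],"delta_rot":[0,0,0]},{"translation":[0.15,-1.1,0],"delta_rot":[0,0,0]},{"translation":[0.17,-1.4,0],"delta_rot":[0,0,0]},{"translation":[0.17,-1.4,0],"delta_rot":[0,0,0]}]';python3 st.py
python3 -m creep '[{"translation":[0.17,-1.4,0],"delta_rot":[0,0,0]},{"translation":[0.17,-1.4,0],"delta_rot":[0,0,0]},{"translation":[0.17,-1.4,0],"delta_rot":[0,0,0]},{"translation":[0.17,-1.4,0],"delta_rot":[0,0,0]},{"translation":[0.17,-1.4,0],"delta_rot":[0,0,0]}]';python3 st.py
python3 -m creep '[{"translation":[0.17,-1.4,0],"delta_rot":[0,0,0]},{"translation":[0.17,-1.4,0],"delta_rot":[0,0,0]},{"translation":[0.17,-1.4,0],"delta_rot":[0,0,0]},{"translation":[0.17,-1.4,0],"delta_rot":[0,0,0]},{"translation":[0.17,-1.4,0],"delta_rot":[0,0,0]}]';python3 st.py
python3 -m creep '[{"translation":[0.17,-1.4,0],"delta_rot":[0,0,0]},{"translation":[0.17,-1.4,0],"delta_rot":[0,0,0]},{"translation":[0.17,-1.4,0],"delta_rot":[0,0,0]},{"translation":[0.17,-1.4,0],"delta_rot":[0,0,0]},{"translation":[0.17,-1.4,0],"delta_rot":[0,0,0]}]';python3 st.py
```

```text
time_s: 45.18
ee_pos: [505.2, 286.3, 23.8]
ee_rot: [44.6, 89.7, 49.8]
force: [-1.1, 3.6, 5.9]
gripper_width: 19.9
t 45.18 tcp [505.2 286.3  23.8] x [ 0.003  0.003 -1.   ] jaw ang 95.2 F [-1.1  3.6  5.9] w 19.9 q [ 28.  28. 103.   0.  49. -67.]
time_s: 45.6
ee_pos: [513.7, 215.8, 23.8]
ee_rot: [41.5, 89.8, 46.6]
force: [-1.2, 4.3, 5.0]
gripper_width: 19.4
t 45.6 tcp [513.7 215.8  23.8] x [ 0.003  0.003 -1.   ] jaw ang 95.16 F [-1.2  4.3  5. ] w 19.4 q [ 22.  27. 106.   0.  47. -74.]
time_s: 46.02
ee_pos: [522.1, 145.7, 23.8]
ee_rot: [39.6, 89.8, 44.7]
force: [-0.8, 5.2, 7.0]
gripper_width: 19.3
t 46.02 tcp [522.1 145.7  23.8] x [ 0.003  0.003 -1.   ] jaw ang 95.16 F [-0.8  5.2  7. ] w 19.3 q [ 14.  26. 108.   0.  46. -81.]
time_s: 46.43
ee_pos: [530.4, 75.6, 23.7]
ee_rot: [40.9, 89.8, 46.1]
force: [-0.2, 5.9, 7.6]
gripper_width: 19.2
t 46.43 tcp [530.4  75.6  23.7] x [ 0.002  0.002 -1.   ] jaw ang 95.15 F [-0.2  5.9  7.6] w 19.2 q [  7.  25. 109.   0.  46. -88.]
```

```bash
python3 -m creep '[{"translation":[0.3,-1.4,0.03],"delta_rot":[0,0,0]},{"translation":[0.3,-1.4,0],"delta_rot":[0,0,0]},{"translation":[0.4,-1.3,0],"delta_rot":[0,0,0]},{"translation":[0.6,-1.1,0],"delta_rot":[0,0,0]},{"translation":[0.7,-0.7,0],"delta_rot":[0,0,0]}]';python3 st.py
python3 -m creep '[{"translation":[0.8,-0.1,0],"delta_rot":[0,0,0]},{"translation":[0.8,0,0],"delta_rot":[0,0,0]},{"translation":[0.6,0,0],"delta_rot":[0,0,0]},{"translation":[0.2,0,0],"delta_rot":[0,0,0]},{"translation":[0,0,0],"delta_rot":[0,0,0]}]';python3 st.py
```

```text
time_s: 46.85
ee_pos: [551.2, 15.9, 23.8]
ee_rot: [148.7, 89.8, 153.8]
force: [-4.6, 4.1, 10.4]
gripper_width: 19.2
t 46.85 tcp [551.2  15.9  23.8] x [-0.003  0.001 -1.   ] jaw ang 95.13 F [-4.6  4.1 10.4] w 19.2 q [  0.  26. 106.   0.  47. -95.]
time_s: 47.27
ee_pos: [575.2, 14.5, 23.8]
ee_rot: [-173.9, 89.8, -168.7]
force: [-3.4, -0.6, 9.7]
gripper_width: 19.5
t 47.27 tcp [575.2  14.5  23.8] x [-0.003 -0.001 -1.   ] jaw ang 95.22 F [-3.4 -0.6  9.7] w 19.5 q [  0.  28. 103.  -0.  49. -95.]
```

```bash
python3 -m creep '[{"translation":[0.4,0,0.03],"delta_rot":[0,0,0]},{"translation":[0.4,-0.05,0],"delta_rot":[0,0,0]},{"translation":[0.2,0,0],"delta_rot":[0,0,0]},{"translation":[0.1,0,0],"delta_rot":[0,0,0]},{"translation":[0,0,0],"delta_rot":[0,0,0]}]';python3 -m creep '[{"translation":[0.15,0.01,0],"delta_rot":[0,0,0]},{"translation":[0,0,0],"delta_rot":[0,0,0]}]';python3 -m creep '[{"translation":[0.15,0.01,0],"delta_rot":[0,0,0]},{"translation":[0,0,0],"delta_rot":[0,0,0]}]';python3 -m creep '[{"translation":[0.15,0.01,0],"delta_rot":[0,0,0]},{"translation":[0,0,0],"delta_rot":[0,0,0]}]'
```

```text
time_s: 47.68
ee_pos: [585.3, 14.2, 23.8]
ee_rot: [179.9, 89.7, -174.9]
force: [-6.1, 0.0, 8.5]
gripper_width: 19.4
time_s: 47.85
ee_pos: [586.8, 14.3, 23.8]
ee_rot: [-179.0, 89.7, -173.8]
force: [-5.6, -0.3, 9.1]
gripper_width: 19.8
time_s: 48.02
ee_pos: [588.2, 14.3, 23.8]
ee_rot: [-179.0, 89.7, -173.8]
force: [-5.3, -0.2, 9.5]
gripper_width: 19.6
time_s: 48.18
ee_pos: [589.7, 14.4, 23.8]
ee_rot: [-178.2, 89.7, -173.0]
force: [-5.5, -1.2, 8.7]
gripper_width: 19.4
```

```bash
python3 -m creep '[{"translation":[0.1,0.01,0],"delta_rot":[0,0,0]},{"translation":[0,0,0],"delta_rot":[0,0,0]}]';python3 -m creep '[{"translation":[0.1,0.01,0],"delta_rot":[0,0,0]},{"translation":[0,0,0],"delta_rot":[0,0,0]}]'
```

```text
time_s: 48.35
ee_pos: [590.3, 14.5, 23.8]
ee_rot: [-178.5, 89.7, -173.3]
force: [-6.6, -0.4, 10.0]
gripper_width: 19.5
time_s: 48.52
ee_pos: [590.4, 14.5, 23.8]
ee_rot: [-179.2, 89.6, -174.0]
force: [-8.6, -1.4, 11.9]
gripper_width: 19.2
```

```bash
python3 -m creep '[{"translation":[-0.1,0,0.05],"delta_rot":[0,0,0]},{"translation":[0,0,0],"delta_rot":[0,0,0]}]'
python3 -m creep '[{"translation":[0,0,0],"delta_rot":[0,0,0]},{"translation":[0,0,0],"delta_rot":[0,0,0]},{"translation":[0,0,0],"delta_rot":[0,0,0]},{"translation":[0,0,0],"delta_rot":[0,0,0]},{"translation":[0,0,0],"delta_rot":[0,0,0]}]' 0.1
python3 -m creep '[{"translation":[0,0,2],"delta_rot":[0,0,0]},{"translation":[0,0,3],"delta_rot":[0,0,0]},{"translation":[0,0,3],"delta_rot":[0,0,0]},{"translation":[-0.16,3.65,0],"delta_rot":[0,0,0]},{"translation":[-0.16,3.65,0],"delta_rot":[0,0,0]}]'
python3 -m creep '[{"translation":[-0.16,3.65,0],"delta_rot":[0,0,0]},{"translation":[-0.16,3.65,0],"delta_rot":[0,0,0]},{"translation":[-0.16,3.65,0],"delta_rot":[0,0,0]},{"translation":[-0.16,3.65,0],"delta_rot":[0,0,0]},{"translation":[-0.16,3.65,0],"delta_rot":[0,0,0]}]'
python3 -m creep '[{"translation":[-0.16,3.65,0],"delta_rot":[0,0,0]},{"translation":[-0.16,3.6,0],"delta_rot":[0,0,0]},{"translation":[0,0,0],"delta_rot":[0,0,0]},{"translation":[0,0,0],"delta_rot":[0,0,0]}]';python3 st.py; python3 look.py 17;python3 - <<'E'
from h import *
p=np.load("/tmp/side_p.npy")
cv2.imwrite("pics/z17s.png",cv2.resize(p[130:330,190:440,::-1],None,fx=3,fy=3))
E
```

```text
time_s: 48.68
ee_pos: [590.4, 14.5, 23.9]
ee_rot: [-176.7, 89.7, -171.5]
force: [-6.0, -0.1, 7.0]
gripper_width: 19.1
time_s: 49.1
ee_pos: [593.3, 15.1, 23.6]
ee_rot: [84.8, 90.0, 90.0]
force: [-0.3, 0.2, 1.1]
gripper_width: 49.0
time_s: 49.52
ee_pos: [591.8, 87.8, 106.3]
ee_rot: [1.7, 89.7, 6.7]
force: [1.2, -0.6, -0.7]
gripper_width: 49.9
time_s: 49.93
ee_pos: [581.6, 272.5, 103.8]
ee_rot: [9.3, 90.0, 14.5]
force: [0.3, 0.2, -0.2]
gripper_width: 50.1
time_s: 50.27
ee_pos: [578.2, 345.0, 103.2]
ee_rot: [-134.1, 90.0, -128.7]
force: [0.6, -0.1, 0.3]
gripper_width: 50.2
t 50.27 tcp [578.2 345.  103.2] x [-0. -0. -1.] jaw ang 95.39 F [ 0.6 -0.1  0.3] w 50.2 q [ 30.  31.  84.  -0.  65. -66.]
```

View pics/z17s.png

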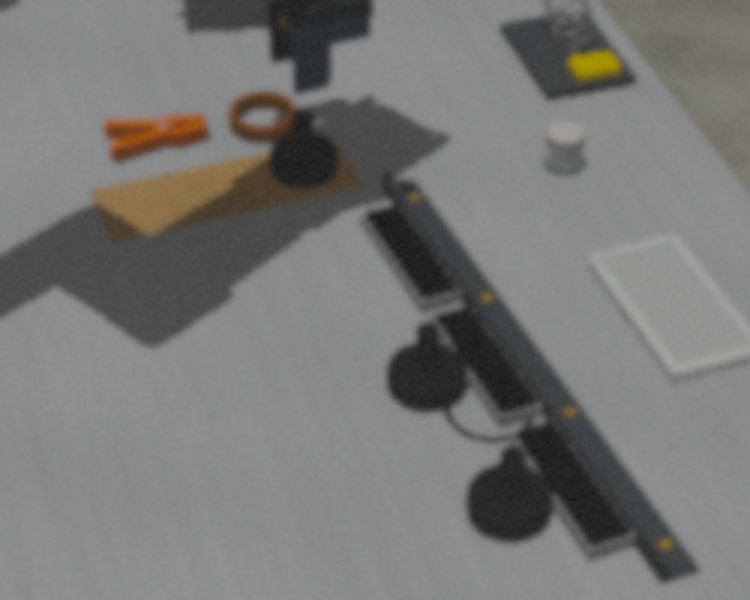

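View pics/top_17.png

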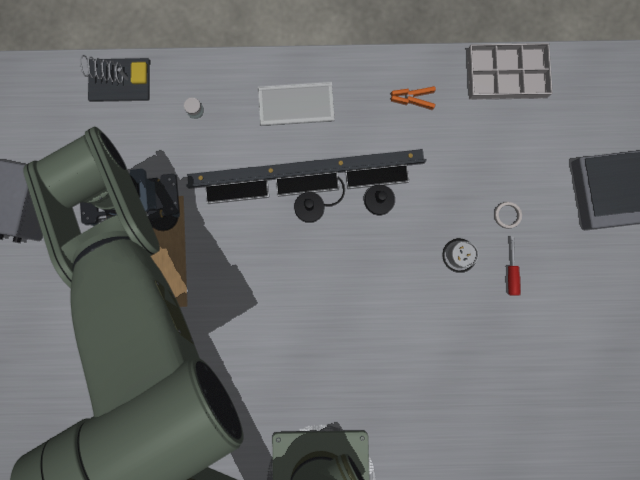

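```bash
python3 -m creep '[{"translation":[-0.25,-0.2,-2],"delta_rot":[0,0,0]},{"translation":[0,0,-3],"delta_rot":[0,0,0]},{"translation":[0,0,-3],"delta_rot":[0,0,0]},{"translation":[0,0,0],"delta_rot":[0,0,0]},{"translation":[0,0,0],"delta_rot":[0,0,0]}]' 0.1;python3 st.py
python3 -m creep '[{"translation":[0,0,0],"delta_rot":[0,0,0]},{"translation":[0,0,0],"delta_rot":[0,0,0]},{"translation":[0,0,0],"delta_rot":[0,0,0]},{"translation":[0,0,0],"delta_rot":[0,0,0]},{"translation":[0,0,0],"delta_rot":[0,0,0]}]' -0.65 20
python3 -m creep '[{"translation":[0,0,0],"delta_rot":[0,0,0]},{"translation":[0,0,0],"delta_rot":[0,0,0]},{"translation":[0,0,0],"delta_rot":[0,0,0]}]';python3 st.py
```

```text
time_s: 50.78
ee_pos: [575.5, 339.1, 22.7]
ee_rot: [-154.2, 89.8, -149.1]
force: [0.2, 0.2, 1.1]
gripper_width: 50.4
t 50.78 tcp [575.5 339.1  22.7] x [-0.003 -0.002 -1.   ] jaw ang 95.1 F [0.2 0.2 1.1] w 50.4 q [ 30.  35.  89.  -0.  56. -66.]
time_s: 51.2
ee_pos: [576.9, 342.1, 25.2]
ee_rot: [43.4, 89.8, 48.6]
force: [-0.9, 2.9, 1.3]
gripper_width: 19.9
time_s: 51.45
ee_pos: [576.9, 342.1, 25.2]
ee_rot: [37.1, 89.8, 42.3]
force: [-0.6, 2.1, 5.1]
gripper_width: 19.3
t 51.45 tcp [576.9 342.1  25.2] x [ 0.002  0.002 -1.   ] jaw ang 95.2 F [-0.6  2.1  5.1] w 19.3 q [ 30.  35.  89.   0.  56. -66.]
```

```bash
python3 -m creep '[{"translation":[-0.15,-0.4,0],"delta_rot":[0,0,0]},{"translation":[-0.3,-0.8,0],"delta_rot":[0,0,0]},{"translation":[-0.4,-1.1,0],"delta_rot":[0,0,0]},{"translation":[-0.45,-1.4,0],"delta_rot":[0,0,0]},{"translation":[-0.45,-1.4,0],"delta_rot":[0,0,0]}]';python3 st.py
python3 -m creep '[{"translation":[-0.4,-1.4,0],"delta_rot":[0,0,0]},{"translation":[-0.4,-1.4,0],"delta_rot":[0,0,0]},{"translation":[-0.35,-1.4,0],"delta_rot":[0,0,0]},{"translation":[-0.3,-1.4,0],"delta_rot":[0,0,0]},{"translation":[-0.3,-1.4,0],"delta_rot":[0,0,0]}]';python3 st.py
python3 -m creep '[{"translation":[-0.1,-1.3,0],"delta_rot":[0,0,0]},{"translation":[0,-1.1,0],"delta_rot":[0,0,0]},{"translation":[0.2,-0.9,0],"delta_rot":[0,0,0]},{"translation":[0.4,-0.6,0],"delta_rot":[0,0,0]},{"translation":[0.5,-0.2,0],"delta_rot":[0,0,0]}]';python3 st.py
```

```text
time_s: 51.87
ee_pos: [560.2, 291.3, 25.2]
ee_rot: [30.9, 89.7, 36.1]
force: [1.8, 4.0, 5.1]
gripper_width: 19.4
t 51.87 tcp [560.2 291.3  25.2] x [ 0.005  0.003 -1.   ] jaw ang 95.22 F [1.8 4.  5.1] w 19.4 q [ 26.  32.  95.   0.  52. -69.]
time_s: 52.28
ee_pos: [542.6, 220.8, 25.2]
ee_rot: [29.8, 89.7, 35.0]
force: [1.4, 4.5, 6.6]
gripper_width: 19.4
t 52.28 tcp [542.6 220.8  25.2] x [ 0.004  0.003 -1.   ] jaw ang 95.18 F [1.4 4.5 6.6] w 19.4 q [ 21.  29. 102.   0.  49. -74.]
time_s: 52.7
ee_pos: [549.4, 178.8, 25.2]
ee_rot: [161.8, 89.8, 166.9]
force: [-8.0, 3.3, 14.1]
gripper_width: 19.6
t 52.7 tcp [549.4 178.8  25.2] x [-0.003  0.001 -1.   ] jaw ang 95.13 F [-8.   3.3 14.1] w 19.6 q [ 17.  28. 103.   0.  49. -78.]
```

```bash
python3 -m creep '[{"translation":[0.4,-0.3,0.05],"delta_rot":[0,0,0]},{"translation":[0.4,-0.2,0],"delta_rot":[0,0,0]},{"translation":[0.4,-0.1,0],"delta_rot":[0,0,0]},{"translation":[0.3,0,0],"delta_rot":[0,0,0]},{"translation":[0,0,0],"delta_rot":[0,0,0]}]';python3 st.py
python3 -m creep '[{"translation":[0.2,0,0],"delta_rot":[0,0,0]},{"translation":[0.2,0,0],"delta_rot":[0,0,0]},{"translation":[0.1,0,0],"delta_rot":[0,0,0]},{"translation":[0,0,0],"delta_rot":[0,0,0]}]'
```

```text
time_s: 53.12
ee_pos: [564.4, 172.4, 25.2]
ee_rot: [-170.8, 89.8, -165.6]
force: [-4.3, 0.1, 10.4]
gripper_width: 19.1
t 53.12 tcp [564.4 172.4  25.2] x [-0.004 -0.001 -1.   ] jaw ang 95.19 F [-4.3  0.1 10.4] w 19.1 q [ 16.  29. 101.   0.  50. -79.]
time_s: 53.45
ee_pos: [568.7, 172.4, 25.2]
ee_rot: [-171.3, 89.7, -166.1]
force: [-5.7, -0.5, 11.5]
gripper_width: 19.8
```

```bash
python3 -m creep '[{"translation":[0.2,0.02,0.05],"delta_rot":[0,0,0]},{"translation":[0.15,0.02,0],"delta_rot":[0,0,0]},{"translation":[0,0,0],"delta_rot":[0,0,0]}]';python3 -m creep '[{"translation":[0.15,0.01,0],"delta_rot":[0,0,0]},{"translation":[0,0,0],"delta_rot":[0,0,0]}]';python3 -m creep '[{"translation":[0.15,0.01,0],"delta_rot":[0,0,0]},{"translation":[0,0,0],"delta_rot":[0,0,0]}]';python3 -m creep '[{"translation":[0.12,0.01,0],"delta_rot":[0,0,0]},{"translation":[0,0,0],"delta_rot":[0,0,0]}]'
```

```text
time_s: 53.7
ee_pos: [572.4, 172.6, 25.2]
ee_rot: [-166.5, 89.7, -161.3]
force: [-5.0, -0.5, 7.9]
gripper_width: 19.6
time_s: 53.87
ee_pos: [573.7, 172.7, 25.2]
ee_rot: [-167.7, 89.7, -162.4]
force: [-6.0, -0.7, 9.8]
gripper_width: 19.7
time_s: 54.03
ee_pos: [575.2, 172.8, 25.2]
ee_rot: [-167.3, 89.7, -162.1]
force: [-5.0, -0.4, 8.3]
gripper_width: 19.5
time_s: 54.2
ee_pos: [575.5, 172.8, 25.2]
ee_rot: [-170.3, 89.6, -165.1]
force: [-7.5, -1.5, 9.9]
gripper_width: 19.6
```

Contact. Release, rise, and retreat for the final check.

```bash
python3 -m creep '[{"translation":[-0.08,0,0.05],"delta_rot":[0,0,0]},{"translation":[0,0,0],"delta_rot":[0,0,0]}]'
python3 -m creep '[{"translation":[0,0,0],"delta_rot":[0,0,0]},{"translation":[0,0,0],"delta_rot":[0,0,0]},{"translation":[0,0,0],"delta_rot":[0,0,0]},{"translation":[0,0,0],"delta_rot":[0,0,0]},{"translation":[0,0,0],"delta_rot":[0,0,0]}]' 0.1
python3 -m creep '[{"translation":[0,0,2],"delta_rot":[0,0,0]},{"translation":[0,0,3],"delta_rot":[0,0,0]},{"translation":[0,0,3],"delta_rot":[0,0,0]},{"translation":[-3,1,1],"delta_rot":[0,0,0]},{"translation":[-3,2,0],"delta_rot":[0,0,0]}]'
python3 -m creep '[{"translation":[-3,2,0],"delta_rot":[0,0,0]},{"translation":[-3,2,0],"delta_rot":[0,0,0]},{"translation":[-3,2,0],"delta_rot":[0,0,0]},{"translation":[-2,2,0],"delta_rot":[0,0,0]},{"translation":[-1,2,0],"delta_rot":[0,0,0]}]'
python3 -m creep '[{"translation":[0,2,0],"delta_rot":[0,0,0]},{"translation":[0,0,0],"delta_rot":[0,0,0]},{"translation":[0,0,0],"delta_rot":[0,0,0]}]';python3 st.py; python3 look.py 18;python3 - <<'E'
from h import *
p=np.load("/tmp/side_p.npy")
cv2.imwrite("pics/z18s.png",cv2.resize(p[130:330,190:440,::-1],None,fx=3,fy=3))
p=np.load("/tmp/top_p.npy")
cv2.imwrite("pics/z18.png",cv2.resize(p[140:225,180:440,::-1],None,fx=3,fy=3,interpolation=cv2.INTER_CUBIC))
E
python3 m2.py 2>&1 | head -3
```

```text
time_s: 54.37
ee_pos: [575.5, 172.8, 25.3]
ee_rot: [-165.9, 89.7, -160.7]
force: [-6.1, -1.6, 7.7]
gripper_width: 19.3
time_s: 54.78
ee_pos: [578.2, 173.8, 25.1]
ee_rot: [-148.4, 90.0, -143.2]
force: [-0.3, 0.3, 0.3]
gripper_width: 49.2
time_s: 55.2
ee_pos: [520.8, 203.5, 118.5]
ee_rot: [10.3, 89.6, 15.3]
force: [-0.5, 0.6, -0.2]
gripper_width: 50.0
time_s: 55.62
ee_pos: [395.2, 304.1, 115.4]
ee_rot: [-159.3, 89.9, -154.1]
force: [0.9, 0.1, -0.6]
gripper_width: 50.2
time_s: 55.87
ee_pos: [398.0, 324.4, 115.3]
ee_rot: [-53.4, 90.0, -48.1]
force: [0.4, -1.4, -0.3]
gripper_width: 49.9
t 55.87 tcp [398.  324.4 115.3] x [ 0. -0. -1.] jaw ang 95.31 F [ 0.4 -1.4 -0.3] w 49.9 q [ 38.  17. 105.  -0.  57. -57.]
panel [629.6 177.4] [ 34.4 133.2] 5.1 face dist -20.5 yr 180.0 weight target [575.3 172.5]
panel [643.7  18.5] [ 34.7 133.4] 5.17 face dist -20.7 yr 20.4 weight target [589.6  13.6]
panel [ 658.4 -137.2] [ 33.7 133.1] 5.27 face dist -20.1 yr -136.0 weight target [ 603.7 -142.2]
```

View pics/top_18.png

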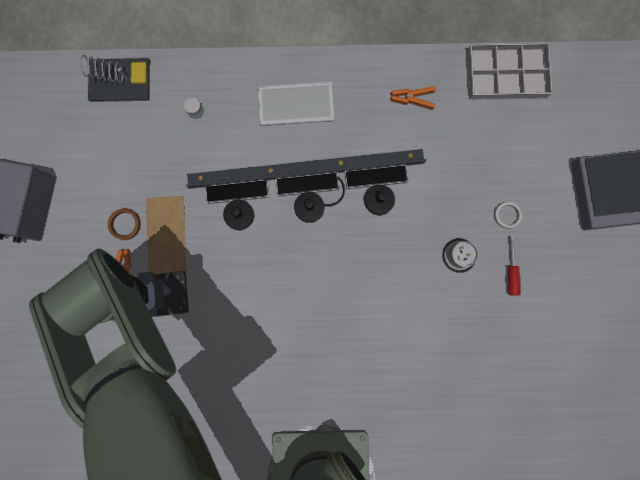

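View pics/z18s.png

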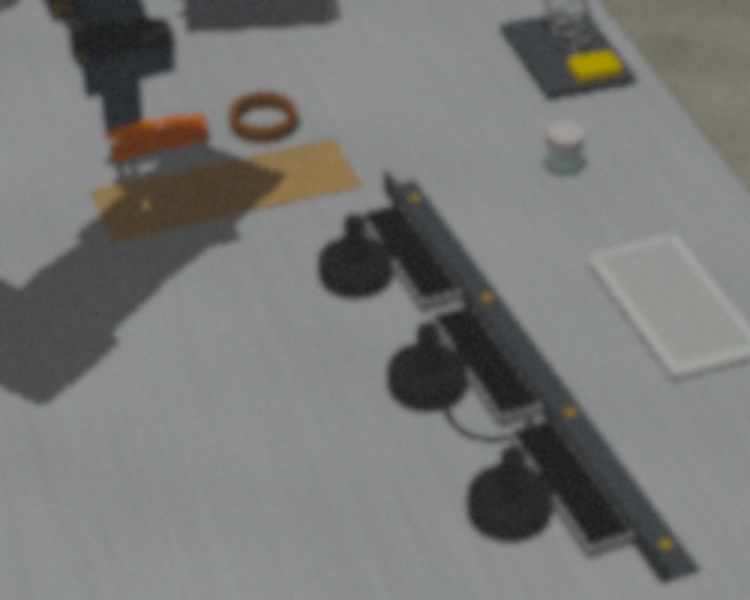

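View pics/z18.png

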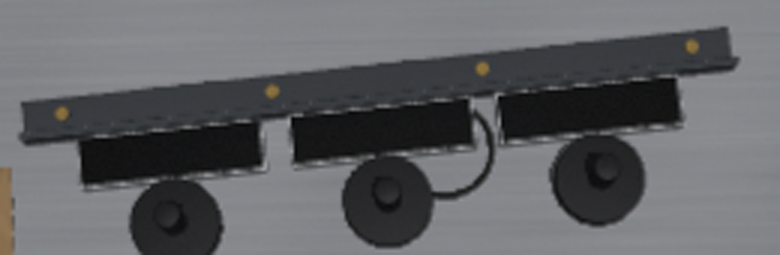

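```bash
python3 - <<'E'
from h import *
p=np.load("/tmp/top_p.npy");g=p.max(2).astype(float)
a=np.radians(5.17);X=np.array([np.cos(a),np.sin(a)]);Y=np.array([-np.sin(a),np.cos(a)]);F=np.array([666.18,0])
for (u,v) in ((238.3,214.5),(309,207),(379,200)):
    b=(int(u-20),int(v-16),int(u+20),int(v+18));m=roi((g<50),*b)
    m=cv2.morphologyEx(m.astype(np.uint8),cv2.MORPH_OPEN,cv2.getStructuringElement(cv2.MORPH_ELLIPSE,(11,11)))
    k=max(cnts(m,200,3000),key=cv2.contourArea)
    k=k[k[:,0,1]>v-8]
    c,r=cv2.minEnclosingCircle(k);w=ray("top",c,14)[0,:2]-F;print(np.round(c,1),round(r,1),"dist",round(w@X,1),"yr",round(w@Y,1))
t=(p.min(2)>125);m=roi(t,446,236,484,272);k=max(cnts(m,100,2000),key=cv2.contourArea);
cv2.imwrite("pics/park18.png",cv2.resize(p[230:280,430:490,::-1],None,fx=8,fy=8,interpolation=cv2.INTER_NEAREST))
E
```

```text
[238.  214.5] 15.0 dist -74.7 yr 181.0
[308.7 207.1] 14.6 dist -75.0 yr 22.0
[378.7 199.5] 14.7 dist -74.8 yr -135.9
```

View pics/park18.png

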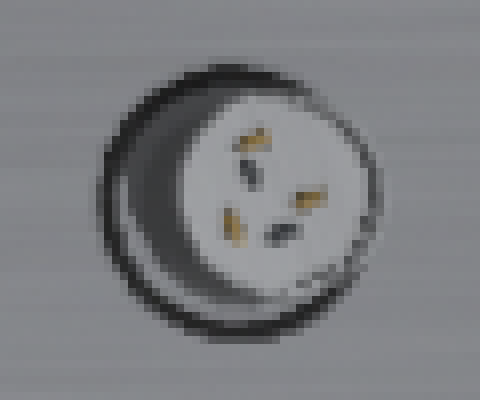

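Weights sit 75 mm from the rail face (touching is 74), within 2 mm of each panel's middle. The tin is within about 1.5 mm of the ring's centre.

```bash
python3 -c "
from workcell import env
print(env.job_done())"
```

```text
the job is handed in; nothing more can be done
None
```

The job is done and handed in, at about 56 s of the 210 s allowed. No verdict was reported.

- **Tin:** I gripped it lightly and slid it around the panels onto the parking ring. It first sat about 4 mm off, so I regripped it and shifted it. The last picture shows it within about 1.5 mm of the ring's centre.
- **Panels:** I pushed each of the three with both open fingers at its two ends until it stopped against the rail. The final check gave panel angles of 5.1–5.3° against the rail's 5.17°, and centres 20.1–20.7 mm from the face (20 is flush).
- **Weights:** I slid one weight by its knob to a light touch behind each panel. Their axes are 74.7–75.0 mm from the face (touching is 74), within about 2 mm of each panel's middle.
- **Bystanders:** The arm hid part of the clamp in the last top view. The tape rolls, the screwdriver and the part of the clamp in view look unmoved. I judged this by eye and did not measure it.

**What did not go to plan**
- **Reported tool height:** The fingertips stand about 22 mm higher than the reported TCP height implies, so my first push passed over the right panel without moving it. I found the real tip height by touching the counter, which took up to 39 N of vertical force at the wrist, and pushed again.
- **Tin slide:** Late in the slide the vertical force briefly read about -2.5 N, roughly the tin's weight. The tin may have been carried by a fraction of a millimetre there before I lowered it again.

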